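Pack the filling knives into their transport rack and lock them with the rod

TASK

The washed filling knives stand in the draining stand; pack them into the plywood transport rack for the van. Draw the retaining rod right out of the rack, slide every knife blade-down into the slot that is cut to its blade's width until its edge sits on the slot's floor, then thread the rod back through both end boards and the hanging holes of all the handles, from either end, until its tab is up against the end board. Leave the tumbler, the roll of tape and the tape measure where they are.

Things in the scene. Friction and masses are not known exactly. Their poses are not given: they have to be found in the camera images.
- rack: Plywood rack, fixed on the worktop: block 120 mm (its x) by 232 (its y) by 55 high with four slots open at the top (along x, at y = +72, +24, -24, -72), and at each y end a 10 mm end board, 56 wide, rising to 147 mm, with a round 15 mm hole centred at x 0, z 130. Origin: middle of the underside, z up.
- drainer: Grey draining stand, fixed: tray 130 mm (its x) by 236 (its y), rim 16, floor 4 mm high; four pairs of wire hoops (58 mm high, 100 wide in x, wires 4.4 thick, 8.4 between centres) at y = +81, +27, -27, -81. Each knife stands between a pair, blade along x, leaning up to 2 degrees to +y or -y. Origin: middle of the underside, z up.
- rod: Aluminium rod, 90 g: round shaft 10 mm thick, 246 long, and a flat tab 46 long, 24 wide, 10 thick to hold it by. Origin: on the axis where tab and shaft meet; x along the shaft to the tip, y across the tab's width, z its thickness. At the start it lies loose through both holes (axis 2.5 mm below their centres), tab outside the rack's +y end. Flat on the worktop its axis is 5 mm up.
- rod_tip (a point): end of the rod's shaft, 246 mm along the rod's x from its origin; the last 12 mm taper to 5 mm
- knife_45: Filling knife, 87 g, 162 mm long, may be absent. Origin: middle of the blade's straight lower edge; z up the handle, x along the blade's width, y through its thickness. Blade 45 mm wide to z = 40, 2.5 thick; black handle z 80 to 162, 30 wide in x, 14 thick in y. Its solid top (z 133 to 162) can be gripped across the 14 mm.
- hang_45 (a point): centre of the hanging hole of the 45 mm knife, at z = 122 mm on the knife; the hole goes through the handle along the knife's y, 18 mm wide and 22 mm high
- slot_45 (a point): middle of the floor of the slot for the 45 mm blade; axes as the rack's. The slot is 49 mm long in x, 4 mm wide in y, 47 mm deep, with a 2 mm chamfer at the mouth. The knife's origin comes here when it is home, and its hanging hole is then in line with the end boards' holes; either way round will do
- knife_60: Filling knife, 96 g, 162 mm long, may be absent. Origin: middle of the blade's straight lower edge; z up the handle, x along the blade's width, y through its thickness. Blade 60 mm wide to z = 40, 2.5 thick; black handle z 80 to 162, 30 wide in x, 14 thick in y. Its solid top (z 133 to 162) can be gripped across the 14 mm.
- hang_60 (a point): centre of the hanging hole of the 60 mm knife, at z = 122 mm on the knife; the hole goes through the handle along the knife's y, 18 mm wide and 22 mm high
- slot_60 (a point): middle of the floor of the slot for the 60 mm blade; axes as the rack's. The slot is 64 mm long in x, 4 mm wide in y, 47 mm deep, with a 2 mm chamfer at the mouth. The knife's origin comes here when it is home, and its hanging hole is then in line with the end boards' holes; either way round will do
- knife_75: Filling knife, 105 g, 162 mm long, may be absent. Origin: middle of the blade's straight lower edge; z up the handle, x along the blade's width, y through its thickness. Blade 75 mm wide to z = 40, 2.5 thick; black handle z 80 to 162, 30 wide in x, 14 thick in y. Its solid top (z 133 to 162) can be gripped across the 14 mm.
- hang_75 (a point): centre of the hanging hole of the 75 mm knife, at z = 122 mm on the knife; the hole goes through the handle along the knife's y, 18 mm wide and 22 mm high
- slot_75 (a point): middle of the floor of the slot for the 75 mm blade; axes as the rack's. The slot is 79 mm long in x, 4 mm wide in y, 47 mm deep, with a 2 mm chamfer at the mouth. The knife's origin comes here when it is home, and its hanging hole is then in line with the end boards' holes; either way round will do
- knife_90: Filling knife, 114 g, 162 mm long, may be absent. Origin: middle of the blade's straight lower edge; z up the handle, x along the blade's width, y through its thickness. Blade 90 mm wide to z = 40, 2.5 thick; black handle z 80 to 162, 30 wide in x, 14 thick in y. Its solid top (z 133 to 162) can be gripped across the 14 mm.
- hang_90 (a point): centre of the hanging hole of the 90 mm knife, at z = 122 mm on the knife; the hole goes through the handle along the knife's y, 18 mm wide and 22 mm high
- slot_90 (a point): middle of the floor of the slot for the 90 mm blade; axes as the rack's. The slot is 94 mm long in x, 4 mm wide in y, 47 mm deep, with a 2 mm chamfer at the mouth. The knife's origin comes here when it is home, and its hanging hole is then in line with the end boards' holes; either way round will do
- hole_left (a point): centre of the 15 mm rod hole at the outer face of the rack's +y end board (y = +116, z = 130 mm on the rack); axes as the rack's
- hole_right (a point): centre of the 15 mm rod hole at the outer face of the rack's -y end board (y = -116, z = 130 mm on the rack); axes as the rack's
- tumbler: bystander: clear glass tumbler, 76 mm across, 86 mm high; origin under its centre
- tape_roll: bystander: black roll of tape lying flat, 58 mm across, 19 mm high; origin under its centre
- tape_measure: bystander: yellow pocket tape measure, 38 by 74 mm, 64 mm high; origin under its centre

How it is judged:
On the way, in this order (a step that is already met when the one before it is completed fails the run):
1. the rod is drawn right out of the rack ((y of each of rod, rod_tip in the frame of rack above 0.12 m or y of each of rod, rod_tip in the frame of rack below -0.12 m)), for 0.1 s.
2. every knife present sits home in the slot of its width (x of knife_45 in the frame of slot_45 between -0.004 and 0.004 m and y of knife_45 in the frame of slot_45 between -0.004 and 0.004 m and z of knife_45 in the frame of slot_45 between -0.004 and 0.004 m and angle between each of knife_45, knife_60, knife_75, knife_90's own z axis and vertical below 0.12 rad and x of knife_60 in the frame of slot_60 between -0.004 and 0.004 m and y of knife_60 in the frame of slot_60 between -0.004 and 0.004 m and z of knife_60 in the frame of slot_60 between -0.004 and 0.004 m and x of knife_75 in the frame of slot_75 between -0.004 and 0.004 m and y of knife_75 in the frame of slot_75 between -0.004 and 0.004 m and z of knife_75 in the frame of slot_75 between -0.004 and 0.004 m and x of knife_90 in the frame of slot_90 between -0.004 and 0.004 m and y of knife_90 in the frame of slot_90 between -0.004 and 0.004 m and z of knife_90 in the frame of slot_90 between -0.004 and 0.004 m), for 0.2 s.
At the end, for the whole second after the job is handed in: Each knife present is in the slot of its width: origin within 4 mm of the slot floor's middle in x, y, z, within 7 degrees of upright. The rod is through both end boards (so through all hanging holes), shoulder within 6 mm of one outer face, tip past the other. All at rest (all of step 2 and angle between the x axis of rod and the y axis of rack, either way round below 0.06 rad and x of rod in the frame of rack between -0.008 and 0.008 m and z of rod in the frame of rack between 0.12 and 0.14 m and x of rod_tip in the frame of rack between -0.008 and 0.008 m and z of rod_tip in the frame of rack between 0.12 and 0.14 m and ((y of rod in the frame of rack between 0.112 and 0.122 m and y of rod_tip in the frame of rack below -0.12 m) or (y of rod in the frame of rack between -0.122 and -0.112 m and y of rod_tip in the frame of rack above 0.12 m)) and linear speed of each of rod, knife_45, knife_60, knife_75, knife_90 below 0.05 m/s); the robot touches nothing.
It fails at once if the tumbler is shifted by more than 3 cm or knocked over (distance of tumbler from where it was at the start of the episode above 0.03 m or angle between tumbler's own z axis and vertical above 0.5 rad).
It fails at once if the roll of tape is shifted by more than 3 cm or knocked over (distance of tape_roll from where it was at the start of the episode above 0.03 m or angle between tape_roll's own z axis and vertical above 0.5 rad).
It fails at once if the tape measure is shifted by more than 3 cm or knocked over (distance of tape_measure from where it was at the start of the episode above 0.03 m or angle between tape_measure's own z axis and vertical above 0.5 rad).
Of knife_45, knife_60, knife_75, knife_90 only 2 to 4 are there at a start; the rules pass over those that are not, and their reading is None.
At some moment in a run one of rod may be knocked a few centimetres aside while the robot is not near it.
It also fails if it takes over 210 s, if anything falls off the work surface, if the arm or the gripper's body presses on something with over 40 N, if the wrist force passes 120 N, or if a joint passes its speed limit or range.

ROBOT

A 6-joint arm with a two-finger parallel gripper is mounted at the origin on a cart in front of the work surface, level with it; the furniture and walls round the work are solid. World frame = base frame: x ahead of the robot, y to its left, z up, the work surface at z = 0. Lengths are in m, angles in rad, forces in N, time in s.
With the tool pointing down it reaches from about 0.25 to 0.775 m from the base axis. Payload 4 kg.
Tool frame: the origin (TCP) lies between the finger pads; the fingertips stand 25 mm ahead of it and the grasp point (between the pads) lies 6 mm ahead of it (robot.tip_reach is the z of the fingertips in the tool frame, in m); z points along the fingers, y is the line along which they close (so a half turn about z gives the same grasp; the last joint's range is limited). The gripper opens to 94 mm and grips with 3 to 60 N. Pads are 16 mm wide; open, the fingers measure 119 mm over their backs; the gripper's body (75 mm by 177 mm) begins 78 mm behind the grasp point.
Start: joints at [-1.244, 0.087, 1.371, -0, 1.684, -0.103], TCP at [0.229, -0.5, 0.231] pointing down, gripper open.
Joint ranges: [-3.1, 3.1], [-0.76, 2.03], [0.27, 2.55], [-1.08, 4.22], [0.17, 2.65], [-2.57, 2.57]. Speed limits (rad/s): [2.79, 2.79, 3.14, 3.14, 3.14, 3.14].

INTERFACE

Orientations are given as [roll, pitch, yaw] about the fixed x, y, z axes, in that order (R = Rz(yaw) Ry(pitch) Rx(roll)).
In Python, from bench import robot gives the robot as it stands. The module is installed in compiled form; this text tells all that it offers.
- The arm moves only by the shell command python3 -m handwheel 'ROWS'. ROWS is JSON, a list of rows, each a list of 3 entries, a list of its own where there are three numbers: the turn, a rotation vector about the world's x, y, z in units of 90 degrees (1.0 is 90 degrees), then the shift along the world's x, y, z in units of 0.05 m (1.0 is 0.05 m), then the closure, from 0 (fully open) to 1 (shut). A call has 1 to 5 rows; each row shifts and turns the commanded pose from where the row before left it; what a row does not reach is not made up. A row lasts 1/10 s, in which the tool goes at most 50 mm and 8.59 degrees, less where a joint would pass 70% of its speed; a pose out of reach is approached as far as the arm can. A call with a number of a shift or a turn outside -1 to 1 is refused whole. A call with a gripper value outside its range is refused whole. The fingers move at their own pace and stop on an object; the grip force is fixed at half the most. Time passes only in rows, so rows that do not move let the fingers close. It gives the time, the measured TCP pose, the force, the opening and the grip force at its end, in the units of the state.
- robot.get_obs(): the state, without advancing time (a new reading comes with each control period).
- robot.snapshot(name): name is "scene" or "side" or "wrist"; returns (picture, depth): 420x560x3 uint8, red, green, blue; 420x560 float32, m along the optical axis (not along the pixel's ray), 0 where there is no reading.
- robot.calibration(name): a dict with "mtx" (3x3 intrinsics, pixels), "D" ([k1, k2, p1, p2, k3] as OpenCV has them; the pictures are not rectified), "extrinsics" (4x4, takes a point from camera to world coordinates); the wrist camera has in their place "hand_eye" (4x4, takes a point from camera to tool coordinates, whose origin is the TCP and whose axes are the flange's). Camera axes: x right, y down, z forward; pixel columns grow to the right and rows downward; lengths in m; the calibration is good to about 2 mm. A picture is of the moment at which its call begins: read the wrist's pose just before it. calibration takes no time and is no camera call.
- robot.close_job(): hands the job in; it is judged then, once.
Trained networks look in the newest picture that a camera, given by its name, has taken for a name from the list of things; names that differ only in an ending like _2 or _b are one class to them, and where a whole thing is asked for, a point or a joint stands for the part that bears it (a point fixed in the world has none). Each returns a list of dicts, best first, with "p" (0 to 1); they miss things now and then, are a little off and sometimes report something else, mostly with a low value. They report only what shows in the picture. A call takes as long as a camera call.
- robot.boxes_of(query, camera): "bbox" ([left, top, right, bottom] in pixels, round what is visible of it).
The state is a dict: "time": time; "joint_positions": joint angles; "qvel": joint speeds; "joint_torque": joint torques, N m; "tool_pos": TCP position; "ee_rot": TCP orientation; "wrist_force": force on the tool from outside, world axes, zero at the start; "wrist_torque": the same for the moment, N m; "width": finger opening in m; "finger_force": force on a finger pad.
Only numpy, scipy, OpenCV 4.12 (cv2) and the standard library are available. Lean on these libraries where they do the work, as an engineer would, in place of code of your own. Each camera call takes 0.05 s, during which the arm holds its last target. There are 200 camera calls.

## Working session

There is one attempt and no reset: what is moved stays moved. The work goes in short steps, Python scripts to look and compute and a shell command to move; the robot and the scene stay as the last step left them, time stands still between calls to the robot, and variables do not carry over. Pictures are saved under pics/ and viewed, at most 14 in all, crops included, and the job is handed in when it is done.

```bash
mkdir -p pics; ls; cat > h.py <<'E'
import numpy as np, cv2
from bench import robot
from scipy.spatial.transform import Rotation as R
def pose():
    o=robot.get_obs(); T=np.eye(4); T[:3,:3]=R.from_euler('xyz',o['ee_rot']).as_matrix(); T[:3,3]=o['tool_pos']; return T
def cam(n):
    T=pose(); c=robot.calibration(n); E=np.array(c['extrinsics']) if 'extrinsics' in c else T@np.array(c['hand_eye'])
    im,d=robot.snapshot(n); return im,d,np.array(c['mtx']),np.array(c['D']),E
def cloud(d,K,D,E):
    h,w=d.shape; uv=np.stack(np.meshgrid(np.arange(w),np.arange(h)),-1).reshape(-1,1,2).astype(float)
    n=cv2.undistortPoints(uv,K,D).reshape(h,w,2); P=np.dstack([n*d[...,None],d])
    W=P@E[:3,:3].T+E[:3,3]; W[d==0]=np.nan; return W
def save(im,f): cv2.imwrite('pics/'+f,im[...,::-1])
E
python3 - <<'E'
from h import *
o=robot.get_obs(); print(o['tool_pos'],o['ee_rot'],o['width'])
for n in ['scene','side']:
    im,d,K,D,E=cam(n); save(im,n+'0.png'); np.savez(n+'0',im=im,W=cloud(d,K,D,E),K=K,D=D,E=E)
    print(n,E[:3,3].round(3),E[:3,2].round(2),K[0,0])
    for q in ['rack','drainer','rod','knife_45','knife_60','knife_75','knife_90','tumbler','tape_roll','tape_measure']:
        print(q,[([int(x) for x in b['bbox']],round(b['p'],2)) for b in robot.boxes_of(q,n)][:4])
E
```

```text
pics
[ 0.22897951 -0.49952394  0.22931609] [-3.13938632e+00 -1.80593811e-04  4.29746072e-01] 0.0937785030920037
scene [0.03  0.744 0.859] [ 0.4 -0.7 -0.6] 528.7069264574722
rack [([201, 203, 294, 323], 0.96)]
drainer [([284, 188, 363, 246], 0.83)]
rod [([211, 210, 271, 291], 0.83)]
knife_45 [([298, 175, 325, 235], 0.98), ([334, 149, 353, 207], 0.81), ([316, 167, 335, 221], 0.78), ([330, 158, 342, 205], 0.68)]
knife_60 [([298, 175, 325, 235], 0.98), ([334, 149, 353, 207], 0.81), ([316, 167, 335, 221], 0.78), ([330, 158, 342, 205], 0.68)]
knife_75 [([298, 175, 325, 235], 0.98), ([334, 149, 353, 207], 0.81), ([316, 167, 335, 221], 0.78), ([330, 158, 342, 205], 0.68)]
knife_90 [([298, 175, 325, 235], 0.98), ([334, 149, 353, 207], 0.81), ([316, 167, 335, 221], 0.78), ([330, 158, 342, 205], 0.68)]
tumbler [([231, 179, 250, 215], 0.64), ([201, 202, 290, 322], 0.15)]
tape_roll [([285, 181, 365, 249], 0.64), ([262, 184, 282, 201], 0.63), ([335, 149, 355, 204], 0.16)]
tape_measure [([323, 242, 349, 273], 0.83)]
side [ 0.159 -0.85   0.483] [ 0.44  0.78 -0.44] 422.20529598984814
rack [([216, 144
[... 243 characters left out ...]
5], 0.78), ([316, 226, 358, 316], 0.63), ([277, 197, 309, 285], 0.6)]
knife_60 [([303, 214, 329, 302], 0.87), ([275, 189, 299, 265], 0.78), ([316, 226, 358, 316], 0.63), ([277, 197, 309, 285], 0.6)]
knife_75 [([303, 214, 329, 302], 0.87), ([275, 189, 299, 265], 0.78), ([316, 226, 358, 316], 0.63), ([277, 197, 309, 285], 0.6)]
knife_90 [([303, 214, 329, 302], 0.87), ([275, 189, 299, 265], 0.78), ([316, 226, 358, 316], 0.63), ([277, 197, 309, 285], 0.6)]
tumbler [([351, 189, 388, 239], 0.68), ([273, 191, 296, 268], 0.58), ([316, 224, 360, 319], 0.21)]
tape_roll [([373, 246, 401, 273], 0.72), ([216, 144, 294, 239], 0.39)]
tape_measure [([219, 242, 230, 268], 0.77), ([316, 225, 358, 318], 0.34)]
```

View pics/scene0.png

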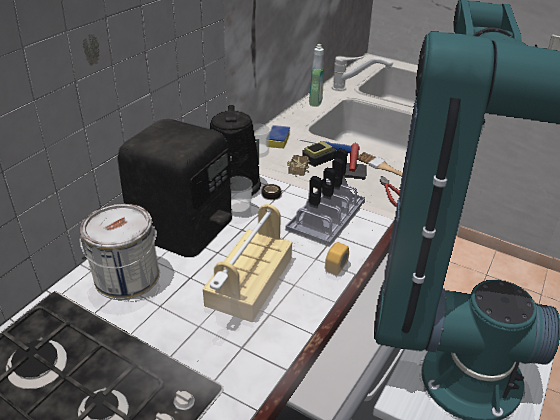

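View pics/side0.png

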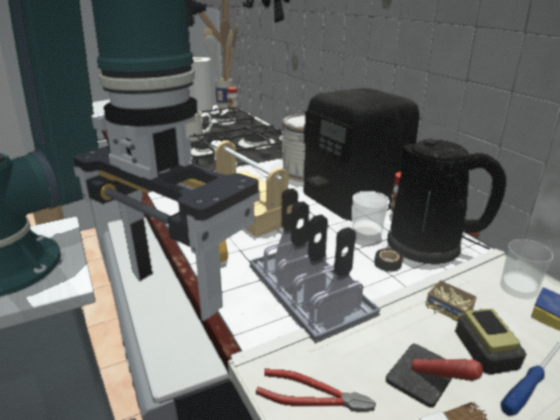

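The pictures show the rack (scene 250,265), with the rod tab at its near end (217,280). The drainer holds four knives (scene 325,200; side 290–345,240). The tumbler, tape roll and tape measure stand beside them.

```bash
python3 - <<'E'
from h import *
s=np.load('scene0.npz'); W=s['W']
def st(b,zl,zh,W=W):
    l,t,r,bt=b; P=W[t:bt,l:r].reshape(-1,3); P=P[(P[:,2]>zl)&(P[:,2]<zh)]; return P
P=st([195,195,300,330],.045,.065); print('racktop',len(P),P.min(0),P.max(0),cv2.minAreaRect(P[:,:2].astype(np.float32)))
P=st([195,195,300,330],.115,.155); print('boards/rod',len(P),P.min(0),P.max(0),cv2.minAreaRect(P[:,:2].astype(np.float32)))
for n,b in [('tumbler',[231,179,250,215]),('roll',[262,184,282,201]),('meas',[323,242,349,273]),('drainer',[284,188,363,246])]:
    P=st(b,.012,.1); print(n,len(P),np.nanmedian(P,0).round(3),np.percentile(P,5,0).round(3),np.percentile(P,95,0).round(3))
W2=np.load('side0.npz')['W']
for b in [[298,175,325,235],[334,149,353,207],[316,167,335,221],[330,158,342,205]]:
    P=st(b,.13,.18); print('k scene',len(P),np.median(P,0).round(3))
for b in [[275,189,299,265],[277,197,309,285],[303,214,329,302],[316,226,358,316]]:
    P=st(b,.13,.18,W2); print('k side',len(P),np.median(P,0).round(3))
P=st([235,235,385,350],.003,.03,W2); print(cv2.minAreaRect(P[:,:2].astype(np.float32)))
E
```

```text
racktop 3171 [ 0.45907866 -0.2593757   0.04503011] [0.71716465 0.11736152 0.06492831] ((0.5897271037101746, -0.06497156620025635), (0.2154414802789688, 0.372175931930542), 8.104863166809082)
boards/rod 1243 [ 0.4891409  -0.12388902  0.11502573] [0.69686696 0.16208656 0.15450811] ((0.5930747389793396, 0.020129695534706116), (0.18146851658821106, 0.30708009004592896), 8.383672714233398)
tumbler 633 [ 0.703 -0.215  0.056] [ 0.682 -0.265  0.019] [ 0.747 -0.193  0.082]
roll 141 [ 0.678 -0.337  0.016] [ 0.655 -0.364  0.012] [ 0.704 -0.316  0.02 ]
meas 537 [ 0.378 -0.137  0.048] [ 0.365 -0.176  0.016] [ 0.398 -0.124  0.062]
drainer 1609 [ 0.486 -0.304  0.042] [ 0.436 -0.418  0.013] [ 0.544 -0.215  0.089]
k scene 168 [ 0.499 -0.251  0.149]
k scene 253 [ 0.494 -0.369  0.153]
k scene 231 [ 0.489 -0.303  0.151]
k scene 191 [ 0.485 -0.356  0.152]
k side 423 [ 0.489 -0.265  0.152]
k side 489 [ 0.489 -0.316  0.149]
k side 439 [ 0.49  -0.372  0.15 ]
k side 525 [ 0.5   -0.424  0.149]
((0.5206742286682129, -0.3320308327674866), (0.3321398198604584, 0.3042328953742981), 60.98804473876953)
```

```bash
python3 -m handwheel '[[[0,0,0],[0,0,1],0],[[0,0,0],[0.4,0.4,1],0],[[0,0,0],[1,0.6,0.6],0],[[0,0,-0.09],[0.8,0.6,0.4],0],[[0,0,-0.09],[0.8,0.6,0],0]]'; python3 -m handwheel '[[[0,0,-0.09],[0.5,0.6,0],0],[[0,0,0],[0,0,0],0]]'
python3 - <<'E'
from h import *
im,d,K,D,E=cam('wrist'); save(im,'w1.png'); np.savez('w1',im=im,W=cloud(d,K,D,E),K=K,D=D,E=E)
print(robot.get_obs()['tool_pos'],robot.get_obs()['ee_rot']); print(E.round(3),np.array(robot.calibration('wrist')['hand_eye']).round(3))
E
```

```text
time: 1.6
tool_pos: [0.3597, -0.4046, 0.3688]
ee_rot: [3.135, -0.003, 0.153]
wrist_force: [0.5, -0.6, -0.9]
width: 0.0942
finger_force: 0.0
time: 1.8
tool_pos: [0.3862, -0.3715, 0.3655]
ee_rot: [-3.141, -0.002, 0.024]
wrist_force: [1.0, -1.2, 0.8]
width: 0.0938
finger_force: 0.0
[ 0.38463589 -0.37326484  0.36523861] [ 3.14091421e+00 -2.38848796e-04  2.39613193e-02]
[[ 0.024 -0.961 -0.277  0.467]
 [-1.    -0.023 -0.007 -0.369]
 [-0.     0.277 -0.961  0.52 ]
 [ 0.     0.     0.     1.   ]] [[-0.    -0.96  -0.279  0.082]
 [ 1.    -0.     0.    -0.001]
 [-0.    -0.279  0.96  -0.154]
 [ 0.     0.     0.     1.   ]]
```

View pics/w1.png

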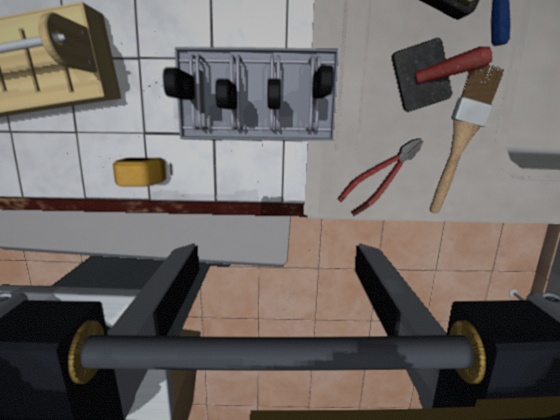

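The wrist view shows four knives in the drainer at columns 178, 225, 274 and 323 (row 85), and the rack's right end at top left. I'll move closer over the drainer, then the rack.

```bash
cat > see.py <<'E'
import sys
from h import *
n=sys.argv[1]; im,d,K,D,E=cam('wrist'); save(im,n+'.png'); np.savez(n,im=im,W=cloud(d,K,D,E),K=K,D=D,E=E); o=robot.get_obs(); print(o['tool_pos'].round(4),o['ee_rot'].round(4),o['time'])
E
python3 -m handwheel '[[[0,0,0],[0.8,0.3,0],0],[[0,0,0],[0.8,0.3,0],0],[[0,0,0],[0,0.4,0],0],[[0,0,0],[0,0,0],0],[[0,0,0],[0,0,0],0]]' | grep tool_pos; python3 see.py w2
python3 -m handwheel '[[[0,0,0],[0.4,0.8,0],0],[[0,0,0],[0.4,0.8,0],0],[[0,0,0],[0.4,0.8,0.2],0],[[0,0,0],[0,0.8,0.2],0],[[0,0,0],[0,0.8,0.2],0]]'| grep tool_pos;python3 -m handwheel '[[[0,0,0],[0,0.8,0],0],[[0,0,0],[0,0.8,0],0],[[0,0,0],[0,0.6,0.2],0],[[0,0,0],[0,0,0],0],[[0,0,0],[0,0,0],0]]' | grep tool_pos; python3 see.py w3
python3 - <<'E'
import cv2,numpy as np
a=np.vstack([cv2.imread('pics/w2.png')[:300],cv2.imread('pics/w3.png')[:300]]);cv2.imwrite('pics/a.png',a)
E
```

```text
tool_pos: [0.4626, -0.3259, 0.3652]
[ 0.4624 -0.3262  0.3653] [ 3.1402e+00 -1.0000e-04  1.7300e-02] 2.4
tool_pos: [0.5231, -0.125, 0.3951]
tool_pos: [0.5233, -0.0159, 0.4056]
[ 0.5233 -0.0163  0.405 ] [ 3.1406e+00 -4.0000e-04  1.6800e-02] 3.45
```

View pics/a.png

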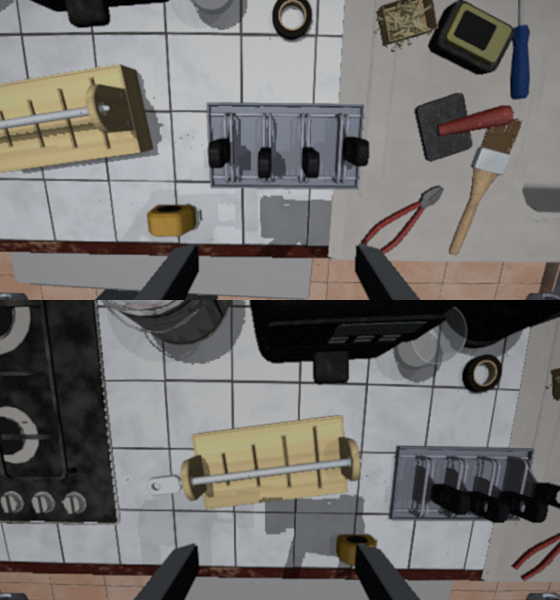

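```bash
cat > fit.py <<'E'
from h import *
def top(W,zl,zh,xr,yr):
    m=(W[...,2]>zl)&(W[...,2]<zh)&(W[...,0]>xr[0])&(W[...,0]<xr[1])&(W[...,1]>yr[0])&(W[...,1]<yr[1])
    m=cv2.morphologyEx(m.astype(np.uint8),cv2.MORPH_OPEN,np.ones((3,3)))
    n,l,s,c=cv2.connectedComponentsWithStats(m); return W[m>0]
def edgefit(P,L,Wd):
    # maximise agreement of robust extents
    best=None
    for a in np.radians(np.arange(-20,20,.1)):
        c,s=np.cos(a),np.sin(a); q=P[:,:2]@np.array([[c,-s],[s,c]]) # rack coords x,y
        lo,hi=np.percentile(q,1.5,0),np.percentile(q,98.5,0); A=np.prod(hi-lo)
        if best is None or A<best[0]: best=(A,np.degrees(a),hi-lo,np.array([[c,-s],[s,c]])@((lo+hi)/2))
    return best
E
python3 - <<'E'
from fit import *
for n in ['w2','w3']:
    W=np.load(n+'.npz')['W']
    P=top(W,.049,.061,(.45,.7),(-.12,.2)); print(n,'rack z',len(P),np.median(P[:,2]),edgefit(P,0,0))
    Q=top(W,.009,.022,(.4,.6),(-.46,-.17)); print('drainer',len(Q),edgefit(Q,0,0))
    Q=top(W,.1,.15,(.45,.7),(.13,.3)); print('tab', Q.mean(0) if len(Q) else 0)
    Q=top(W,.115,.14,(.45,.7),(-.12,.3)); print('rod line', len(Q), cv2.fitLine(Q[:,:2].astype(np.float32),cv2.DIST_HUBER,0,.01,.01).ravel(), np.median(Q[:,2]))
E
```

```text
w2 rack z 8875 0.054122226013438635 (np.float64(0.02347001723247118), np.float64(7.200000000000387), array([0.11800664, 0.19888727]), array([ 0.5376905 , -0.01952746]))
drainer 1180 (np.float64(0.030142262309916693), np.float64(0.6000000000002927), array([0.12867441, 0.23425218]), array([ 0.50052298, -0.33753687]))
tab 0
rod line 956 [ 0.21040758 -0.97761375  0.54455197 -0.06494263] 0.13096036557664098
w3 rack z 9452 0.05427476000767023 (np.float64(0.025044859015596846), np.float64(8.1000000000004), array([0.11542261, 0.21698399]), array([ 0.53569523, -0.00538556]))
drainer 1256 (np.float64(0.030332471994699305), np.float64(0.4000000000002899), array([0.12970137, 0.23386393]), array([ 0.50039899, -0.3358817 ]))
tab [0.51358657 0.14361398 0.13176342]
rod line 2124 [ 0.13736649 -0.9905203   0.5278555   0.05601326] 0.13134810805561672
```

```bash
cat > ortho.py <<'E'
from h import *
def ortho(npz,c,a,z,ext,s):
    f=np.load(npz+'.npz'); E=f['E']; n=int(ext*s*2)
    g=(np.arange(n)+.5)/s-ext; X,Y=np.meshgrid(g,g)  # cols=-y? : cols -> rack y reversed, rows -> x reversed
    x=-Y; y=-X
    ca,sa=np.cos(a),np.sin(a); P=np.stack([c[0]+ca*x-sa*y,c[1]+sa*x+ca*y,np.full_like(x,z)],-1).reshape(-1,3)
    Ei=np.linalg.inv(E); uv,_=cv2.projectPoints(P,cv2.Rodrigues(Ei[:3,:3])[0],Ei[:3,3],f['K'],f['D'])
    uv=uv.reshape(n,n,2).astype(np.float32); return cv2.remap(f['im'],uv[...,0],uv[...,1],cv2.INTER_CUBIC), cv2.remap(f['W'][...,2].astype(np.float32),uv[...,0],uv[...,1],cv2.INTER_NEAREST)
E
python3 - <<'E'
from ortho import *
i,z=ortho('w3',(.536,-.005),np.radians(8),.055,.14,2000)
i=i.copy()
for k in [-.116,-.072,-.024,.024,.072,.116]: cv2.line(i,(int((.14-k)*2000),0),(int((.14-k)*2000),40),(255,0,0),1)
for k in [-.06,0,.06]: cv2.line(i,(0,int((.14-k)*2000)),(40,int((.14-k)*2000)),(255,0,0),1)
save(i,'o1.png')
E
```

```text
(no output)
```

View pics/o1.png

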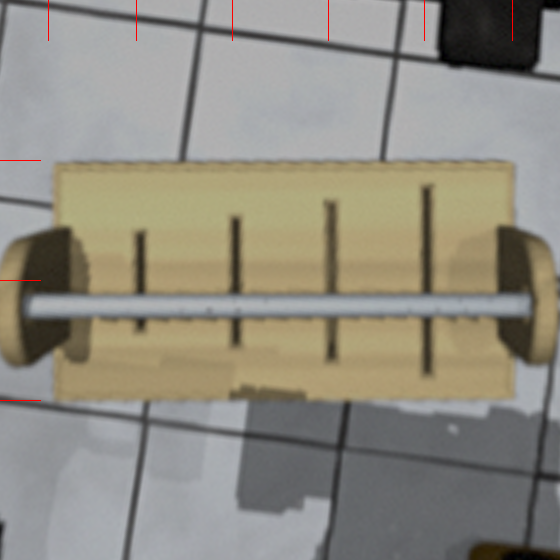

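The ortho view is sharp. Slots run left to right (+y to −y) as 45, 60, 75 and 90, at columns 140, 235, 330 and 427. The block spans columns 54–514 and rows 162–400, so my pose guess is within about 2 mm. Next I'll refine the rack pose, find the tab and check the free areas.

```bash
cat > rack.py <<'E'
import sys
from ortho import *
def refine(npz,c=(.5355,-.0065),a=np.radians(8),lim=.5):
    i,z=ortho(npz,c,a,.055,.14,4000); g=i.min(2).astype(float)
    pts=[];ys=[]
    for y0,L in zip([.072,.024,-.024,-.072],[.049,.064,.079,.094]):
        c0=int((.14-y0)*4000); sub=g[:,c0-24:c0+24]; bg=np.median(sub,1)[:,None]
        rows=[]
        for r in range(int((.14-L/2+.004)*4000),int((.14+L/2-.004)*4000)):
            w=np.clip(bg[r]-sub[r]-25,0,None)
            if bg[r]>110 and w.sum()>150: rows.append((r,c0-24+(w*np.arange(48)).sum()/w.sum()))
        rows=np.array(rows)
        if len(rows)<40: print('few',y0,len(rows)); continue
        k=np.polyfit(rows[:,0],rows[:,1],1); mid=np.polyval(k,.14*4000)
        # ends
        col=np.clip(g[:,int(mid)-3:int(mid)+4].mean(1),0,255); side=(g[:,int(mid)-30:int(mid)-22].mean(1)+g[:,int(mid)+22:int(mid)+30].mean(1))/2
        dk=np.where(side-col>35)[0]; dk=dk[abs(dk-560)<L/2*4000+20]
        print(y0,'y off mm',round((.14-mid/4000-y0)*1000,2),'slope deg',round(np.degrees(np.arctan(-k[0])),2),'x mid mm',round((.14-(dk.min()+dk.max()+1)/8000)*1000,2),'len',(dk.max()-dk.min()+1)/4)
if __name__=='__main__': refine(sys.argv[1],eval(sys.argv[2]),np.radians(float(sys.argv[3])))
E
python3 rack.py w3 '(.5355,-.0065)' 8
python3 - <<'E'
from fit import *
W=np.load('w3.npz')['W']; c=np.array([.5355,-.0065]);a=np.radians(8)
q=W.copy(); d=W[...,:2]-c; q[...,0]=d[...,0]*np.cos(a)+d[...,1]*np.sin(a); q[...,1]=-d[...,0]*np.sin(a)+d[...,1]*np.cos(a)
m=(q[...,1]>.12)&(q[...,1]<.2)&(q[...,2]>.1)&(q[...,2]<.16)&(abs(q[...,0])<.03); m=cv2.erode(m.astype(np.uint8),np.ones((2,2)))>0
T=q[m]; print('tab',len(T),T.min(0),T.max(0),np.median(T,0)); k=np.polyfit(T[:,0],T[:,2],1);print('roll slope z/x',k)
for x in np.arange(.30,.75,.05): print(round(x,2),[ (lambda s: round(float(np.percentile(s,90)),3) if len(s)>5 else None)(W[(abs(W[...,0]-x)<.025)&(abs(W[...,1]-y)<.025)][:,2]) for y in np.arange(-.15,.5,.05)])
E
```

```text
few 0.072 0
few 0.024 0
few -0.024 0
few -0.072 0
tab 464 [-0.01424448  0.12142065  0.12276717] [0.01006623 0.16599471 0.13496514] [-0.00136118  0.14221343  0.13218247]
roll slope z/x [0.09641451 0.13223194]
0.3 [0.001, 0.001, 0.001, 0.001, 0.001, 0.001, 0.0, 0.001, 0.001, 0.001, 0.001, 0.001, 0.001]
0.35 [0.054, 0.001, 0.001, 0.001, 0.001, 0.001, 0.001, 0.001, 0.001, 0.001, 0.001, 0.001, 0.001]
0.4 [0.06, 0.001, 0.001, 0.001, 0.001, 0.001, 0.001, 0.001, 0.001, 0.004, 0.005, 0.005, 0.005]
0.45 [0.001, 0.001, 0.001, 0.001, 0.054, 0.054, 0.001, 0.001, 0.004, 0.007, 0.028, 0.028, 0.027]
0.5 [0.001, 0.055, 0.478, 0.055, 0.483, 0.143, 0.133, 0.001, 0.003, 0.006, 0.033, 0.033, 0.038]
0.55 [0.001, 0.502, 0.504, 0.496, 0.502, 0.136, 0.001, 0.001, 0.003, 0.006, 0.039, 0.042, 0.04]
0.6 [0.001, 0.056, 0.055, 0.055, 0.055, 0.053, 0.0, 0.001, 0.003, 0.006, 0.033, 0.025, 0.026]
0.65 [0.001, 0.086, 0.082, 0.0, 0.0, 0.0, 0.0, 0.001, 0.003, 0.006, 0.033, 0.031, 0.006]
0.7 [0.245, 0.25, 0.253, 0.249, 0.0, 0.149, 0.157, 0.001, 0.003, 0.006, 0.033, 0.009, 0.009]
```

```bash
sed -i 's/g=i.min(2).astype(float)/g=i[...,0].astype(float)/' rack.py; python3 rack.py w3 '(.5355,-.0065)' 8
python3 -m handwheel '[[[0,0,0.09],[-0.015,0.25,-0.25],0],[[0,0,0.09],[-0.015,0.25,-0.25],0],[[0,0,0.09],[-0.015,0.25,-0.25],0],[[0,0,0.09],[-0.015,0.25,-0.25],0],[[0,0,0.09],[-0.015,0.25,-0.25],0]]' | grep tool_pos
python3 -m handwheel '[[[0,0,0.09],[-0.015,0.25,-0.25],0],[[0,0,0.09],[-0.015,0.25,-0.25],0],[[0,0,0.09],[-0.015,0.25,-0.25],0],[[0,0,0.09],[-0.015,0.25,-0.25],0],[[0,0,0.09],[-0.015,0.25,-0.25],0]]' | grep tool_pos
python3 -m handwheel '[[[0,0,0.09],[-0.015,0.25,-0.25],0],[[0,0,0.09],[-0.015,0.25,-0.25],0],[[0,0,0],[0,0,0],0],[[0,0,0],[0,0,0],0]]' | head -3;python3 see.py w4
python3 - <<'E'
from h import *
f=np.load('w4.npz');W=f['W'];c=np.array([.5355,-.0065]);a=np.radians(8)
q=W.copy(); d=W[...,:2]-c; q[...,0]=d[...,0]*np.cos(a)+d[...,1]*np.sin(a); q[...,1]=-d[...,0]*np.sin(a)+d[...,1]*np.cos(a)
m=(q[...,1]>.12)&(q[...,1]<.2)&(q[...,2]>.1)&(q[...,2]<.16)&(abs(q[...,0])<.03); m=cv2.erode(m.astype(np.uint8),np.ones((2,2)))>0
T=q[m]; print('tab',len(T),np.percentile(T,2,0),np.percentile(T,98,0),np.median(T,0))
E
```

```text
0.072 y off mm -0.8 slope deg -0.2 x mid mm -0.12 len 51.75
0.024 y off mm -0.43 slope deg -0.19 x mid mm -0.25 len 66.5
-0.024 y off mm -0.48 slope deg -0.15 x mid mm -0.12 len 81.25
-0.072 y off mm -0.01 slope deg -0.23 x mid mm 0.25 len 96.5
tool_pos: [0.5197, 0.046, 0.3412]
tool_pos: [0.5162, 0.1085, 0.2787]
time: 4.85
tool_pos: [0.5146, 0.1337, 0.2545]
ee_rot: [-3.141, 0.001, 1.71]
[0.5149 0.1338 0.2553] [3.1411e+00 7.0000e-04 1.7108e+00] 4.9
tab 1157 [-0.01143765  0.12235483  0.1286034 ] [0.01087783 0.16752469 0.13372282] [-0.00061519  0.14496044  0.13185221]
```

View pics/w4.png

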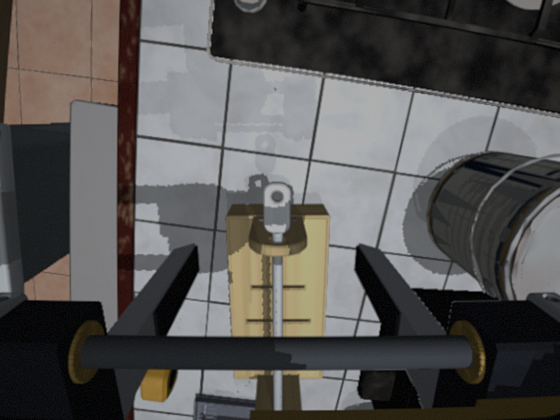

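The tab is centred in view at (277,205) and lined up with the rod. I'm descending to grip it.

```bash
python3 -m handwheel '[[[0,0,0],[0,0.01,-0.8],0],[[0,0,0],[0,0,-0.8],0],[[0,0,0],[0,0,-0.6],0],[[0,0,0],[0,0,-0.23],0],[[0,0,0],[0,0,0],0.5]]' >/dev/null
python3 -m handwheel '[[[0,0,0],[0,0,0],1],[[0,0,0],[0,0,0],1],[[0,0,0],[0,0,0],1],[[0,0,0],[0,0,0],1],[[0,0,0],[0,0,0],1]]'
```

```text
time: 5.9
tool_pos: [0.5147, 0.1359, 0.1341]
ee_rot: [3.14, 0.0, 1.715]
wrist_force: [0.1, -0.1, 0.3]
width: 0.0495
finger_force: 0.0
```

```bash

python3 -m handwheel '[[[0,0,0],[0,0,0],1],[[0,0,0],[0,0,0],1],[[0,0,0],[0,0,0],1],[[0,0,0],[0,0,0],1],[[0,0,0],[0,0,0],1]]'
```

```text
time: 6.4
tool_pos: [0.5143, 0.1358, 0.1333]
ee_rot: [-3.142, -0.0, 1.715]
wrist_force: [0.1, 0.4, -0.8]
width: 0.0236
finger_force: 30.0
```

```bash

python3 -m handwheel '[[[0,0,0],[0,0,0.05],1],[[0,0,0],[-0.085,0.594,0],1],[[0,0,0],[-0.085,0.594,0],1],[[0,0,0],[-0.085,0.594,0],1],[[0,0,0],[-0.085,0.594,0],1]]'
python3 -m handwheel '[[[0,0,0],[-0.085,0.594,0],1],[[0,0,0],[-0.085,0.594,0],1],[[0,0,0],[-0.085,0.594,0],1],[[0,0,0],[-0.085,0.594,0],1],[[0,0,0],[-0.085,0.594,0],1]]'
python3 -m handwheel '[[[0,0,0],[0,0,0],1],[[0,0,0],[0,0,0],1]]'; python3 see.py w5
python3 - <<'E'
from h import *
im,d,K,D,E=cam('scene'); save(cv2.resize(im[150:350,130:350],None,fx=2,fy=2),'s5.png'); cv2.imwrite('pics/b.png',np.hstack([cv2.resize(im[150:350,130:350],(440,400)),cv2.resize(np.load('w5.npz')['im'],None,fx=.64,fy=.64)[:,:,:]][:1]+[cv2.copyMakeBorder(cv2.resize(np.load('w5.npz')['im'],(358,268)),0,132,0,0,0)])[...,::-1])
E
```

```text
time: 6.9
tool_pos: [0.4971, 0.2556, 0.1359]
ee_rot: [-3.142, -0.0, 1.715]
wrist_force: [0.2, -0.3, -1.3]
width: 0.0238
finger_force: 30.0
time: 7.4
tool_pos: [0.4757, 0.4043, 0.1357]
ee_rot: [-3.141, 0.0, 1.715]
wrist_force: [0.1, 0.5, -1.6]
width: 0.0238
finger_force: 30.0
time: 7.6
tool_pos: [0.4758, 0.4033, 0.1354]
ee_rot: [-3.141, 0.001, 1.717]
wrist_force: [0.9, 0.0, -0.9]
width: 0.0239
finger_force: 30.0
[0.4761 0.4026 0.1356] [-3.1412e+00  9.0000e-04  1.7153e+00] 7.65
```

View pics/b.png

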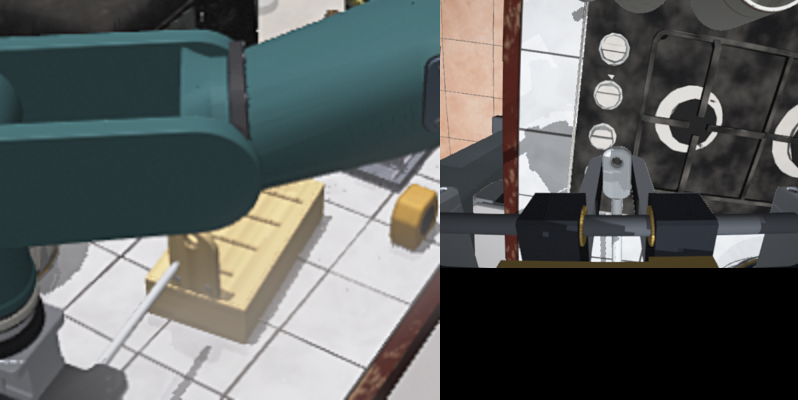

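The rod is fully out (scene crop: shaft clear of the left board). Before laying it down I'll find the worktop's front edge.

```bash
python3 - <<'E'
from h import *
f=np.load('w4.npz');W=f['W']; 
for r in [90,180]: print([(c,W[r,c].round(3).tolist()) for c in (85,110,121,128,135,145)])
W=np.load('w3.npz')['W']
for r in (240,255,268,275,285): print(r,W[r,250].round(3).tolist())
s=cam('scene'); S=cloud(*s[1:]); c=np.array([.5355,-.0069]);a=np.radians(8.1)
d=S[...,:2]-c; x=d[...,0]*np.cos(a)+d[...,1]*np.sin(a); y=-d[...,0]*np.sin(a)+d[...,1]*np.cos(a)
m=(abs(x)<.02)&(y>.145)&(y<.4)&(S[...,2]>.08)&(S[...,2]<.16)
P=np.c_[x[m],y[m],S[...,2][m]]; 
for lo in np.arange(.14,.38,.02):
    p=P[(P[:,1]>lo)&(P[:,1]<lo+.02)]; print(round(lo+.01,3),len(p),np.median(p,0).round(4) if len(p) else '')
E
```

```text
[(85, [-0.235, 0.217, -0.88]), (110, [-0.138, 0.229, -0.879]), (121, [0.314, 0.221, -0.0]), (128, [0.323, 0.222, 0.002]), (135, [0.33, 0.223, -0.001]), (145, [0.342, 0.224, -0.001])]
[(85, [0.237, 0.089, -0.054]), (110, [0.275, 0.094, -0.053]), (121, [0.315, 0.11, -0.0]), (128, [0.325, 0.112, 0.001]), (135, [0.332, 0.112, -0.003]), (145, [0.347, 0.115, 0.001])]
240 [0.386, 0.03, -0.0]
255 [0.357, 0.03, 0.001]
268 [0.329, 0.031, -0.001]
275 [0.314, 0.031, -0.001]
285 [0.264, 0.035, -0.053]
0.15 20 [-0.004   0.1547  0.1295]
0.17 41 [-0.0051  0.1711  0.1302]
0.19 42 [-0.0042  0.1914  0.1298]
0.21 41 [-0.0046  0.2099  0.13  ]
0.23 50 [-0.0045  0.2312  0.1303]
0.25 46 [-0.0044  0.251   0.1306]
0.27 45 [-0.004   0.2699  0.1312]
0.29 38 [-0.0043  0.2879  0.1316]
0.31 0 
0.33 0 
0.35 0 
0.37 4 [-0.0014  0.377   0.1337]
```

```bash

python3 -m handwheel '[[[0,0,0],[-0.86,0,0],1],[[0,0,0],[-0.86,0,0],1],[[0,0,0],[0,-0.8,0],1],[[0,0,0],[0,-0.8,0],1],[[0,0,0],[0,-0.8,0],1]]' >/dev/null
python3 -m handwheel '[[[0,0,0],[0,-0.8,0],1],[[0,0,0],[0,-0.8,-0.5],1],[[0,0,0],[0,0,-0.7],1],[[0,0,0],[0,0,-0.6],1],[[0,0,0],[0,0,0],1]]' | grep tool_pos
python3 -m handwheel '[[[0,0,0],[0,0,-0.3],1],[[0,0,0],[0,0,-0.07],1],[[0,0,0],[0,0,0],1]]'
```

```text
tool_pos: [0.3866, 0.2005, 0.042]
time: 9.05
tool_pos: [0.3904, 0.2031, 0.0282]
ee_rot: [3.141, -0.0, 1.715]
wrist_force: [0.1, 0.1, -1.3]
width: 0.024
finger_force: 30.0
```

```bash

python3 -m handwheel '[[[0,0,0],[0,0,0],0.6],[[0,0,0],[0,0,0],0.5],[[0,0,0],[0,0,0],0.3],[[0,0,0],[0,0,0],0],[[0,0,0],[0,0,0],0]]' |grep -E "width|tool"
python3 -m handwheel '[[[0,0,0],[0,0,0.6],0],[[0,0,0],[0,0,1],0],[[0,0,0],[0,-0.5,1],0],[[0,0,-0.09],[0.3,-0.9,0.9],0],[[0,0,-0.09],[0.3,-0.9,0.9],0]]' | grep tool_pos
python3 -m handwheel '[[[0,0,-0.09],[0.2,-0.9,0.7],0],[[0,0,-0.09],[0.2,-0.9,0.5],0],[[0,0,-0.09],[0.2,-0.9,0.5],0],[[0,0,-0.09],[0.2,-0.9,0.3],0],[[0,0,-0.09],[0.2,-0.9,0],0]]' | grep tool_pos
python3 -m handwheel '[[[0,0,-0.09],[0.2,-0.9,0],0],[[0,0,-0.09],[0,-0.9,0],0],[[0,0,-0.09],[0,-0.9,0],0],[[0,0,-0.09],[0,-0.5,0],0],[[0,0,-0.09],[0,0,0],0]]' | grep -E "tool_pos|ee"
python3 see.py w6
```

```text
tool_pos: [0.3902, 0.2032, 0.0276]
width: 0.0603
tool_pos: [0.413, 0.1113, 0.2231]
tool_pos: [0.4617, -0.1049, 0.3171]
tool_pos: [0.4702, -0.2662, 0.3124]
ee_rot: [-3.141, 0.002, 0.008]
[ 0.4703 -0.2648  0.3128] [-3.1408e+00  1.6000e-03  6.1000e-03] 11.1
```

View pics/w6.png

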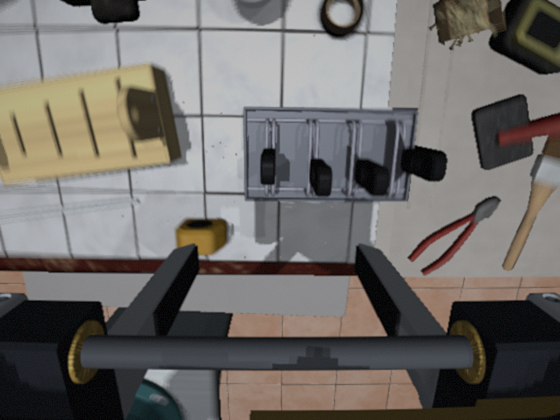

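The wrist view shows the drainer (245–415, 107–200) and four handles at columns 268, 320, 370 and 425. The blade widths need a closer look, so I'll take the side camera crop and handle measurements.

```bash
python3 - <<'E'
from h import *
im,d,K,D,E=cam('side'); np.savez('side1',im=im,W=cloud(d,K,D,E),K=K,D=D,E=E)
save(cv2.resize(im[180:350,230:400],(800,600),interpolation=cv2.INTER_CUBIC),'c.png')
E
```

```text
(no output)
```

View pics/c.png

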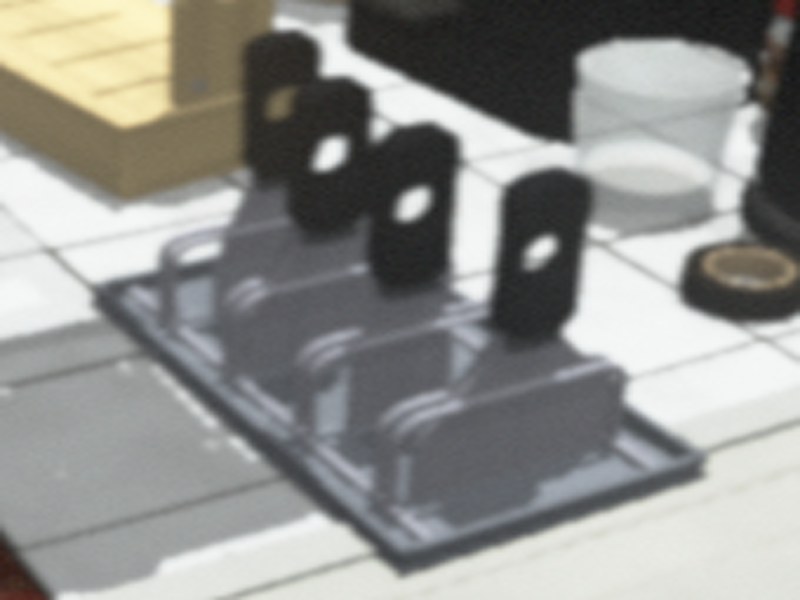

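```bash
python3 - <<'E'
from h import *
f=np.load('side1.npz');E=np.linalg.inv(f['E']);a=np.radians(.5);c=np.array([.5003,-.3367]);s=4
out=[]
for y in [.081,.027,-.027,-.081]:
    X,Z=np.meshgrid(np.arange(-.065,.065,1/s/1000),np.arange(.09,0,-1/s/1000))
    P=np.stack([c[0]+X*np.cos(a)-y*np.sin(a),c[1]+X*np.sin(a)+y*np.cos(a),Z],-1).reshape(-1,3)
    uv=cv2.projectPoints(P,cv2.Rodrigues(E[:3,:3])[0],E[:3,3],f['K'],f['D'])[0].reshape(X.shape+(2,)).astype(np.float32)
    o=cv2.remap(f['im'],uv[...,0],uv[...,1],cv2.INTER_CUBIC)
    for h in (-45,-37.5,-30,-22.5,22.5,30,37.5,45): cv2.line(o,(int((h+65)*s),345),(int((h+65)*s),360),(255,0,0),1)
    out.append(cv2.resize(o,(400,277)))
save(np.vstack([np.hstack(out[:2]),np.hstack(out[2:])]),'d.png')
E
```

```text
(no output)
```

View pics/d.png

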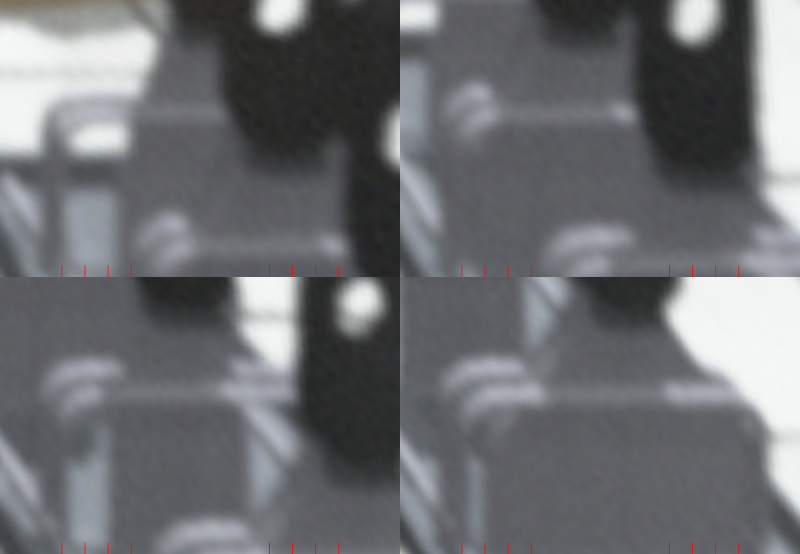

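```bash
python3 - <<'E'
from h import *
a=np.radians(.5);c=np.array([.5003,-.3367])
for n in ['side0','side1','w6','w2']:
    W=np.load(n+'.npz')['W'].reshape(-1,3); W=W[~np.isnan(W[:,0])]; d=W[:,:2]-c
    x=d[:,0]*np.cos(a)+d[:,1]*np.sin(a); y=-d[:,0]*np.sin(a)+d[:,1]*np.cos(a); z=W[:,2]
    for y0 in [.081,.027,-.027,-.081]:
        h=(z>.12)&(z<.175)&(abs(y-y0)<.02)&(abs(x)<.03)
        r=[n,y0,'handle',int(h.sum()),(np.percentile(x[h],[2,98])*1000).round(1),(np.percentile(y[h]-y0,[5,50,95])*1000).round(1),round(float(np.percentile(z[h],97)),4)]
        m=(z>.028)&(z<.044)&(abs(y-y0)<.0065)&(abs(x)<.06)
        k=np.histogram(x[m]*1000,np.arange(-55,56,5))[0]
        print(*r,'\n   ',k.tolist())
E
```

```text
side0 0.081 handle 309 [-13.   15.1] [-10.3  -8.2   1.4] 0.1666 
    [5, 10, 0, 0, 0, 11, 18, 16, 16, 16, 15, 10, 1, 0, 0, 0, 0, 0, 0, 0, 10, 0]
side0 0.027 handle 411 [-23.8   4.6] [-10.1  -8.1   1.1] 0.1664 
    [10, 11, 18, 20, 16, 17, 16, 16, 19, 15, 15, 18, 17, 12, 0, 0, 0, 0, 0, 0, 4, 0]
side0 -0.027 handle 459 [-23.1   5.8] [-10.1  -8.    2. ] 0.1666 
    [4, 20, 0, 0, 3, 22, 16, 17, 17, 15, 18, 19, 15, 13, 0, 0, 0, 0, 0, 0, 0, 0]
side0 -0.081 handle 497 [-10.3  18. ] [-9.3 -7.4  2.1] 0.1664 
    [16, 12, 0, 23, 19, 20, 19, 20, 17, 18, 18, 17, 21, 17, 16, 17, 18, 14, 21, 18, 13, 0]
side1 0.081 handle 305 [-13.1  15. ] [-10.1  -8.4   0.9] 0.1664 
    [2, 13, 0, 0, 0, 12, 17, 17, 14, 16, 17, 5, 2, 0, 0, 0, 0, 0, 0, 0, 9, 0]
side1 0.027 handle 408 [-23.8   4.7] [-10.1  -8.1   1.2] 0.1663 
    [9, 15, 18, 17, 16, 16, 19, 19, 14, 20, 17, 16, 16, 13, 0, 0, 0, 0, 0, 0, 2, 0]
side1 -0.027 handle 463 [-23.1   5.9] [-10.   -8.1   2. ] 0.1666 
    [9, 15, 1, 0, 1, 25, 17, 15, 15, 21, 14, 17, 17, 13, 0, 0, 0, 0, 0, 0, 0, 0]
side1 -0.081 handle 497 [-10.5  18.2] [-9.3 -7.5  2.4] 0.1665 
  
[... 446 characters left out ...]
, 3, 1, 4, 0, 0, 0, 0, 0, 0, 14, 0]
w6 -0.081 handle 902 [-7.3 21.8] [-5.8  4.5  6.5] 0.1665 
    [0, 7, 0, 6, 6, 9, 7, 11, 14, 12, 16, 14, 11, 16, 12, 15, 13, 13, 15, 11, 22, 5]
w2 0.081 handle 464 [-10.9  17.5] [-8.1 -3.6  4.7] 0.1667 
    [0, 8, 0, 0, 0, 0, 1, 0, 0, 0, 0, 0, 0, 0, 0, 0, 1, 0, 0, 0, 4, 0]
w2 0.027 handle 366 [-21.    6.6] [-8.2 -1.8  4.8] 0.1666 
    [0, 4, 0, 0, 0, 0, 0, 0, 0, 0, 0, 0, 0, 0, 0, 0, 6, 0, 0, 0, 0, 0]
w2 -0.027 handle 416 [-20.4   7.2] [-7.2 -0.1  5.8] 0.1665 
    [0, 6, 0, 0, 0, 0, 0, 0, 0, 0, 0, 0, 0, 2, 0, 0, 0, 0, 0, 0, 5, 0]
w2 -0.081 handle 510 [-7.6 21.3] [-6.4  2.5  5.6] 0.1667 
    [0, 12, 0, 0, 1, 0, 0, 0, 1, 0, 0, 0, 0, 2, 0, 0, 0, 0, 1, 0, 16, 3]
```

The side depth separates the blades clearly. From drainer +y to −y the knives are 60, 75, 45 and 90. Next, the exact handle-top poses from the wrist cloud.

```bash
cat > tops.py <<'E'
import sys
from h import *
f=np.load(sys.argv[1]+'.npz'); W=f['W'].reshape(-1,3); W=W[~np.isnan(W[:,0])]; c=np.array([.5003,-.3367])
T=pose(); 
for y0 in [.081,.027,-.027,-.081]:
    d=W-np.r_[c,0]; m=(W[:,2]>.160)&(W[:,2]<.172)&(abs(d[:,1]-y0)<.02)&(abs(d[:,0])<.035); P=W[m]
    if len(P)<30: print(y0,'none'); continue
    r=cv2.minAreaRect(P[:,:2].astype(np.float32)); e=np.linalg.eigh(np.cov(P[:,:2].T))[1][:,1]; e*=np.sign(e[0])
    q=np.percentile(P,[2,98],0); print(y0,len(P),'c',(q.mean(0)).round(4)[:2],'size',(q[1]-q[0]).round(4)[:2],'rect',np.round(r[0],4),np.round(r[1],4),'yaw',np.degrees(np.arctan2(e[1],e[0])).round(1))
E
python3 tops.py w6; python3 tops.py w2
```

```text
0.081 414 c [ 0.5032 -0.2566] size [0.0256 0.0132] rect [ 0.5031 -0.2565] [0.0277 0.0132] yaw 0.8
0.027 416 c [ 0.4932 -0.3109] size [0.0258 0.0138] rect [ 0.4925 -0.311 ] [0.0275 0.0143] yaw 0.1
-0.027 387 c [ 0.4939 -0.3644] size [0.0246 0.0126] rect [ 0.4936 -0.3646] [0.0137 0.0264] yaw -0.1
-0.081 456 c [ 0.5079 -0.4181] size [0.0257 0.0141] rect [ 0.5078 -0.4182] [0.0158 0.0279] yaw -1.5
0.081 321 c [ 0.5018 -0.2571] size [0.026  0.0132] rect [ 0.502  -0.2569] [0.0274 0.0142] yaw -0.9
0.027 291 c [ 0.4925 -0.311 ] size [0.0265 0.0122] rect [ 0.4929 -0.3109] [0.0278 0.0123] yaw 1.0
-0.027 303 c [ 0.4936 -0.3649] size [0.0244 0.0136] rect [ 0.4934 -0.365 ] [0.0268 0.0141] yaw -1.2
-0.081 318 c [ 0.5076 -0.4189] size [0.0257 0.0135] rect [ 0.5072 -0.4191] [0.0274 0.0143] yaw 1.7
```

```bash

python3 -m handwheel '[[[0,0,0],[0.2,-0.77,-0.3],0.64],[[0,0,0],[0.2,-0.77,-0.4],0.64],[[0,0,0],[0.2,-0.77,-0.4],0.64],[[0,0,0],[0.146,-0.764,-0.2],0.64],[[0,0,0],[0,0,0],0.64]]' | grep -E "tool|width|ee_"
```

```text
tool_pos: [0.5073, -0.4191, 0.2434]
ee_rot: [-3.138, 0.006, 0.019]
width: 0.0572
```

```bash

python3 -m handwheel '[[[0,0,0],[0,0,0],0.64],[[0,0,0],[0,0,0],0.64],[[0,0,0],[0,0,0],0.64],[[0,0,0],[0,0,0],0.64],[[0,0,0],[0,0,0],0.64]]' | grep -E "tool|width|ee_"; python3 see.py w7; python3 tops.py w7
```

```text
tool_pos: [0.5083, -0.4158, 0.2501]
ee_rot: [3.14, -0.001, 0.02]
width: 0.034
[ 0.5082 -0.4159  0.2498] [ 3.1406e+00 -9.0000e-04  1.9700e-02] 12.2
0.081 598 c [ 0.5034 -0.2577] size [0.0253 0.0136] rect [ 0.5033 -0.2574] [0.0274 0.015 ] yaw 3.3
0.027 587 c [ 0.4932 -0.3112] size [0.025 0.014] rect [ 0.493 -0.311] [0.027  0.0151] yaw 4.1
-0.027 568 c [ 0.4945 -0.3651] size [0.0254 0.0136] rect [ 0.4945 -0.3649] [0.0275 0.0143] yaw 2.0
-0.081 566 c [ 0.5083 -0.4185] size [0.0256 0.0133] rect [ 0.5087 -0.4186] [0.0276 0.0136] yaw 0.3
```

```bash

python3 -m handwheel '[[[0,0,-0.007],[0,-0.054,0],0.64],[[0,0,0],[0,0,-0.7],0.64],[[0,0,0],[0,0,-0.7],0.64],[[0,0,0],[0,0,-0.4],0.64],[[0,0,0],[0,0,0],0.64]]' | grep -E "tool|width|ee_|wrist"
python3 -m handwheel '[[[0,0,0],[0,0,0],1],[[0,0,0],[0,0,0],1],[[0,0,0],[0,0,0],1],[[0,0,0],[0,0,0],1],[[0,0,0],[0,0,0],1]]' | grep -E "tool|width|ee_|wrist|finger"
```

```text
tool_pos: [0.5062, -0.4177, 0.1539]
ee_rot: [-3.135, 0.006, 0.007]
wrist_force: [0.3, -0.2, 0.3]
width: 0.0334
tool_pos: [0.5089, -0.4196, 0.1614]
ee_rot: [3.139, -0.003, 0.008]
wrist_force: [0.8, 0.5, 5.6]
width: 0.0138
finger_force: 30.0
```

```bash

python3 -m handwheel '[[[0,0,0],[0,0,0.4],1],[[0,0,0],[0,0,0.8],1],[[0,0,0],[0,0,0.9],1],[[0,0,0],[0,0,0.9],1],[[0,0,0],[0,0,0.8],1]]' | grep -E "tool|width|wrist"
python3 -m handwheel '[[[0,0,0.0285],[0.1,0.76,0],1],[[0,0,0.0285],[0.1,0.76,0],1],[[0,0,0.0285],[0.1,0.76,0],1],[[0,0,0],[0.1,0.76,0],1],[[0,0,0],[0.1,0.76,0],1]]' | grep -E "tool|width|wrist"
python3 -m handwheel '[[[0,0,0],[0.1,0.76,0],1],[[0,0,0],[0.1,0.76,0],1],[[0,0,0],[0.05,0.76,0],1],[[0,0,0],[0,0.75,0],1],[[0,0,0],[0,0,0],1]]' | grep -E "tool|width|wrist"
python3 -m handwheel '[[[0,0,0],[0,0,-0.8],1],[[0,0,0],[0,0,-0.8],1],[[0,0,0],[0,0,-0.6],1],[[0,0,0],[0,0,0],1],[[0,0,0],[0,0,0],1]]' | grep -E "tool|width|wrist|ee_"
python3 see.py w8
```

```text
tool_pos: [0.5078, -0.4192, 0.351]
wrist_force: [1.0, -0.7, -1.2]
width: 0.0139
tool_pos: [0.533, -0.2279, 0.3484]
wrist_force: [1.1, 0.5, -0.3]
width: 0.0139
tool_pos: [0.5454, -0.0736, 0.3491]
wrist_force: [-0.9, 0.1, -1.4]
width: 0.0139
tool_pos: [0.5455, -0.0784, 0.239]
ee_rot: [3.141, 0.001, 0.141]
wrist_force: [0.4, -0.3, -0.8]
width: 0.0139
[ 0.5463 -0.0785  0.2407] [ 3.1401e+00 -2.5000e-03  1.4140e-01] 15.25
```

View pics/w8.png

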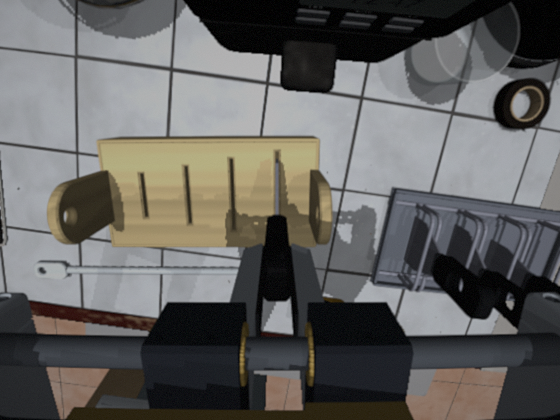

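The blade hangs at column 277, just over slot 90 (also column 277), and the rod lies flat at (40–240, 270). I'll measure the blade's offset from the slot within this one view.

```bash
cat > hov.py <<'E'
import sys
from rack import *
n,ys,w=sys.argv[1],float(sys.argv[2]),float(sys.argv[3]); C=np.array([.5355,-.0069]);a=np.radians(8.15)
refine(n,C,a)
W=np.load(n+'.npz')['W'].reshape(-1,3); W=W[~np.isnan(W[:,0])]; d=W[:,:2]-C
x=d[:,0]*np.cos(a)+d[:,1]*np.sin(a); y=-d[:,0]*np.sin(a)+d[:,1]*np.cos(a); z=W[:,2]
o=robot.get_obs(); zb=o['tool_pos'][2]-.1575
m=(z>zb+.004)&(z<zb+.05)&(abs(y-ys)<.02)&(abs(x)<.07)
x,y,z=x[m],y[m]-ys,z[m]; lo,hi=np.percentile(y,2),np.percentile(y,98)
print('n',m.sum(),'blade y-ys mm',(np.percentile(y,[5,25,50,75,95])*1000).round(2),'x',(np.percentile(x,[1,99])*1000).round(1),'x ctr from front edge',round((np.percentile(x,99)-w/2)*1000,2),'z',z.min().round(4))
k=np.polyfit(x,y,1); print('yaw err deg',np.degrees(k[0]).round(2),'y at x0 mm',(k[1]*1000).round(2)); kz=np.linalg.lstsq(np.c_[x,z-z.mean(),np.ones_like(x)],y,rcond=None)[0]; print('lean deg',np.degrees(kz[1]).round(2))
E
python3 hov.py w8 -.072 .09
```

```text
0.072 y off mm -0.81 slope deg 0.1 x mid mm 0.75 len 51.0
0.024 y off mm -0.5 slope deg 0.01 x mid mm 0.63 len 65.75
-0.024 y off mm -0.21 slope deg 0.09 x mid mm 2.13 len 78.75
few -0.072 30
n 52 blade y-ys mm [-0.23 -0.2   0.23  0.64  0.65] x [28.5 43.8] x ctr from front edge -1.18 z 0.0914
yaw err deg -0.11 y at x0 mm 0.29
lean deg -0.08
```

```bash

python3 -m handwheel '[[[0,0,0],[0.03,0,0],1],[[0,0,0],[0,0,-0.4],1],[[0,0,0],[0,0,-0.2],1],[[0,0,0],[0,0,-0.2],1],[[0,0,0],[0,0,0],1]]' | grep -E "tool|wrist|width"
python3 -m handwheel '[[[0,0,0],[0,0,-0.2],1],[[0,0,0],[0,0,-0.2],1],[[0,0,0],[0,0,0],1]]' | grep -E "tool|wrist"
python3 -m handwheel '[[[0,0,0],[0,0,-0.2],1],[[0,0,0],[0,0,-0.06],1],[[0,0,0],[0,0,0],1],[[0,0,0],[0,0,0],1]]' | grep -E "tool|wrist"
```

```text
tool_pos: [0.5466, -0.0778, 0.1976]
wrist_force: [0.8, -0.5, -1.2]
width: 0.0139
tool_pos: [0.5463, -0.0777, 0.1769]
wrist_force: [0.1, -0.3, -2.4]
tool_pos: [0.547, -0.0776, 0.1657]
wrist_force: [-1.0, 0.1, -1.7]
```

```bash

python3 -m handwheel '[[[0,0,0],[0,0,-0.01],0.9],[[0,0,0],[0,0,0],0.7],[[0,0,0],[0,0,0],0.64],[[0,0,0],[0,0,0],0.64],[[0,0,0],[0,0,0],0.64]]' | grep -E "tool|wrist|width"
python3 -m handwheel '[[[0,0,0],[0,0,0.2],0.64],[[0,0,0],[0,0,0.7],0.64],[[0,0,0],[0,0,0.9],0.64],[[0,0,0],[-0.1,-0.7,0.1],0.64],[[0,0,0],[-0.16,-0.75,0],0.64]]' | grep -E "tool|wrist|width"
python3 -m handwheel '[[[0,0,-0.0285],[-0.16,-0.75,0],0.64],[[0,0,-0.0285],[-0.16,-0.75,0],0.64],[[0,0,-0.0285],[-0.16,-0.75,0],0.64],[[0,0,0],[-0.16,-0.75,0],0.64],[[0,0,0],[-0.16,-0.75,0],0.64]]' | grep -E "tool|wrist|width"
python3 -m handwheel '[[[0,0,0],[0,-0.55,0],0.64],[[0,0,0],[0,0,0],0.64],[[0,0,0],[0,0,0],0.64]]' | grep -E "tool|wrist|width|ee"
python3 see.py w9; python3 tops.py w9
```

```text
tool_pos: [0.5471, -0.0777, 0.1655]
wrist_force: [-0.0, -0.3, -0.1]
width: 0.0339
tool_pos: [0.5355, -0.1505, 0.2647]
wrist_force: [0.2, -0.7, -1.7]
width: 0.0335
tool_pos: [0.4936, -0.3392, 0.2614]
wrist_force: [-0.2, -0.4, -0.2]
width: 0.0338
tool_pos: [0.494, -0.3654, 0.2606]
ee_rot: [-3.141, -0.0, 0.007]
wrist_force: [0.1, 0.9, -0.3]
width: 0.034
[ 0.4942 -0.3647  0.2608] [-3.1413e+00 -5.0000e-04  8.0000e-03] 18.3
0.081 568 c [ 0.503  -0.2573] size [0.0246 0.0141] rect [ 0.5028 -0.257 ] [0.0265 0.0152] yaw 3.0
0.027 541 c [ 0.4931 -0.3112] size [0.0251 0.0135] rect [ 0.4931 -0.311 ] [0.0142 0.027 ] yaw 0.6
-0.027 542 c [ 0.4942 -0.3649] size [0.0253 0.0138] rect [ 0.4942 -0.3649] [0.0269 0.0139] yaw 1.4
-0.081 none
```

```bash

python3 -m handwheel '[[[0,0,0],[0,0,-0.8],0.64],[[0,0,0],[0,0,-0.8],0.64],[[0,0,0],[0,0,-0.4],0.64],[[0,0,0],[0,0,0],0.64],[[0,0,0],[0,0,0],0.64]]' | grep -E "tool|wrist"
python3 -m handwheel '[[[0,0,0],[0,0,0],1],[[0,0,0],[0,0,0],1],[[0,0,0],[0,0,0],1],[[0,0,0],[0,0,0],1],[[0,0,0],[0,0,0],1]]' | grep -E "tool|width|ee_|wrist|finger"
```

```text
tool_pos: [0.4947, -0.3642, 0.1614]
wrist_force: [0.2, 0.1, 0.1]
tool_pos: [0.4947, -0.3655, 0.1622]
ee_rot: [3.14, -0.002, 0.008]
wrist_force: [0.2, 1.2, 4.6]
width: 0.0138
finger_force: 30.0
```

```bash

python3 -m handwheel '[[[0,0,0],[0,0,0.4],1],[[0,0,0],[0,0,0.8],1],[[0,0,0],[0,0,0.9],1],[[0,0,0],[0,0,0.9],1],[[0,0,0],[0,0,0.8],1]]' | grep -E "tool|width|wrist"
python3 -m handwheel '[[[0,0,0.0285],[0.07,0.78,0],1],[[0,0,0.0285],[0.07,0.78,0],1],[[0,0,0.0285],[0.07,0.78,0],1],[[0,0,0],[0.07,0.78,0],1],[[0,0,0],[0.07,0.78,0],1]]' | grep -E "tool|width|wrist"
python3 -m handwheel '[[[0,0,0],[0.07,0.78,0],1],[[0,0,0],[0.07,0.78,0],1],[[0,0,0],[0.07,0.78,0],1],[[0,0,0],[0.07,0.78,0],1],[[0,0,0],[0,0.78,0],1]]' | grep -E "tool|width|wrist"
python3 -m handwheel '[[[0,0,0],[0,0.78,0],1],[[0,0,0],[0,0,-0.8],1],[[0,0,0],[0,0,-0.8],1],[[0,0,0],[0,0,-0.6],1],[[0,0,0],[0,0,0],1]]' >/dev/null
python3 -m handwheel '[[[0,0,0],[0,0,0],1]]' | grep -E "tool|width|wrist|ee_"
python3 see.py w10;python3 hov.py w10 .072 .045
```

```text
tool_pos: [0.4938, -0.3653, 0.352]
wrist_force: [0.7, 0.0, -0.6]
width: 0.0139
tool_pos: [0.5113, -0.1689, 0.3495]
wrist_force: [-0.2, 0.1, -1.4]
width: 0.0138
tool_pos: [0.5255, 0.0262, 0.3494]
wrist_force: [-0.1, -0.3, -0.7]
width: 0.0137
tool_pos: [0.5254, 0.0636, 0.2402]
ee_rot: [3.141, 0.001, 0.142]
wrist_force: [-0.1, -0.7, -0.7]
width: 0.0138
[0.5263 0.0636 0.242 ] [ 3.1411e+00 -2.2000e-03  1.4180e-01] 21.45
few 0.072 28
0.024 y off mm 0.43 slope deg -0.05 x mid mm 1.25 len 65.0
-0.024 y off mm 0.72 slope deg -0.09 x mid mm -1.37 len 86.25
-0.072 y off mm 1.02 slope deg -0.09 x mid mm 0.63 len 96.25
n 34 blade y-ys mm [-0.83 -0.79 -0.36  0.07  0.09] x [16.2 21.2] x ctr from front edge -1.27 z 0.0905
yaw err deg -0.17 y at x0 mm -0.3
lean deg -0.0
```

```bash

python3 -m handwheel '[[[0,0,0],[0.03,0.015,0],1],[[0,0,0],[0,0,-0.4],1],[[0,0,0],[0,0,-0.2],1],[[0,0,0],[0,0,-0.2],1],[[0,0,0],[0,0,0],1]]' | grep -E "tool|wrist|width"
python3 -m handwheel '[[[0,0,0],[0,0,-0.2],1],[[0,0,0],[0,0,-0.2],1],[[0,0,0],[0,0,0],1]]' | grep -E "tool|wrist"
python3 -m handwheel '[[[0,0,0],[0,0,-0.2],1],[[0,0,0],[0,0,-0.06],1],[[0,0,0],[0,0,0],1],[[0,0,0],[0,0,0],1]]' | grep -E "tool|wrist"
```

```text
tool_pos: [0.5265, 0.0645, 0.1992]
wrist_force: [0.3, 0.6, -1.3]
width: 0.014
tool_pos: [0.5261, 0.0645, 0.1784]
wrist_force: [0.3, -0.4, -2.1]
tool_pos: [0.5271, 0.0646, 0.1674]
wrist_force: [0.3, 0.3, 0.1]
```

```bash

python3 -m handwheel '[[[0,0,0],[0,0,-0.02],1],[[0,0,0],[0,0,0],0.7],[[0,0,0],[0,0,0],0.64],[[0,0,0],[0,0,0],0.64],[[0,0,0],[0,0,0],0.64]]' | grep -E "tool|wrist|width"
python3 -m handwheel '[[[0,0,0],[0,0,0.2],0.64],[[0,0,0],[0,0,0.7],0.64],[[0,0,0],[0,0,0.9],0.64],[[0,0,0],[-0.06,-0.7,0.1],0.64],[[0,0,0],[-0.06,-0.75,0],0.64]]' | grep -E "tool|wrist|width"
python3 -m handwheel '[[[0,0,-0.0285],[-0.06,-0.75,0],0.64],[[0,0,-0.0285],[-0.06,-0.75,0],0.64],[[0,0,-0.0285],[-0.06,-0.75,0],0.64],[[0,0,0],[-0.06,-0.75,0],0.64],[[0,0,0],[-0.06,-0.75,0],0.64]]' | grep -E "tool|wrist|width"
python3 -m handwheel '[[[0,0,0],[-0.06,-0.75,0],0.64],[[0,0,0],[0,-0.49,0],0.64],[[0,0,0],[0,0,0],0.64],[[0,0,0],[0,0,0],0.64]]' | grep -E "tool|wrist|width|ee"
python3 see.py w11; python3 tops.py w11
```

```text
tool_pos: [0.5272, 0.0645, 0.1666]
wrist_force: [-0.2, -0.0, -0.3]
width: 0.0334
tool_pos: [0.5223, -0.008, 0.2655]
wrist_force: [0.2, -0.3, -0.2]
width: 0.0336
tool_pos: [0.5059, -0.197, 0.2625]
wrist_force: [1.1, -0.6, -0.2]
width: 0.0336
tool_pos: [0.503, -0.2575, 0.2618]
ee_rot: [-3.141, -0.0, 0.007]
wrist_force: [-0.2, -0.3, 0.0]
width: 0.0338
[ 0.5032 -0.2569  0.2619] [-3.1413e+00 -6.0000e-04  8.1000e-03] 24.6
0.081 523 c [ 0.5036 -0.2566] size [0.0254 0.0131] rect [ 0.5032 -0.2565] [0.0279 0.0133] yaw 0.0
0.027 523 c [ 0.4932 -0.3108] size [0.025  0.0135] rect [ 0.4928 -0.311 ] [0.0275 0.0146] yaw -1.5
-0.027 none
-0.081 none
```

```bash

python3 -m handwheel '[[[0,0,0],[0,0,-0.8],0.64],[[0,0,0],[0,0,-0.8],0.64],[[0,0,0],[0,0,-0.43],0.64],[[0,0,0],[0,0,0],0.64],[[0,0,0],[0,0,0],0.64]]' | grep -E "tool|wrist"
python3 -m handwheel '[[[0,0,0],[0,0,0],1],[[0,0,0],[0,0,0],1],[[0,0,0],[0,0,0],1],[[0,0,0],[0,0,0],1],[[0,0,0],[0,0,0],1]]' | grep -E "tool|width|ee_|wrist|finger"
python3 -m handwheel '[[[0,0,0],[0,0,0.4],1],[[0,0,0],[0,0,0.8],1],[[0,0,0],[0,0,0.9],1],[[0,0,0],[0,0,0.9],1],[[0,0,0],[0,0,0.8],1]]' | grep -E "tool|width|wrist"
python3 -m handwheel '[[[0,0,0.0285],[0.08,0.75,0],1],[[0,0,0.0285],[0.08,0.75,0],1],[[0,0,0.0285],[0.08,0.75,0],1],[[0,0,0],[0.08,0.75,0],1],[[0,0,0],[0.08,0.75,0],1]]' | grep -E "tool|width|wrist"
python3 -m handwheel '[[[0,0,0],[0.08,0.75,0],1],[[0,0,0],[0.08,0.75,0],1],[[0,0,0],[0.052,0.23,0],1],[[0,0,0],[0,0,0],1],[[0,0,0],[0,0,-0.5],1]]' >/dev/null
python3 -m handwheel '[[[0,0,0],[0,0,-0.8],1],[[0,0,0],[0,0,-0.8],1],[[0,0,0],[0,0,-0.1],1],[[0,0,0],[0,0,0],1],[[0,0,0],[0,0,0],1]]' | grep -E "tool|width|wrist|ee_"
python3 see.py w12;python3 hov.py w12 .024 .06
```

```text
tool_pos: [0.5036, -0.2565, 0.1608]
wrist_force: [-0.4, 0.0, 0.4]
tool_pos: [0.5038, -0.2576, 0.1616]
ee_rot: [3.141, -0.003, 0.008]
wrist_force: [0.0, 2.0, 5.4]
width: 0.0138
finger_force: 30.0
tool_pos: [0.5028, -0.2576, 0.3516]
wrist_force: [-0.1, -0.3, -1.5]
width: 0.0136
tool_pos: [0.5229, -0.0688, 0.3491]
wrist_force: [0.8, 0.2, -0.8]
width: 0.0139
tool_pos: [0.5349, 0.0156, 0.2426]
ee_rot: [3.14, -0.004, 0.141]
wrist_force: [-0.2, 0.4, -0.3]
width: 0.0138
[0.5352 0.0158 0.2432] [ 3.1401 -0.0055  0.1412] 27.65
0.072 y off mm 0.03 slope deg 0.84 x mid mm -1.62 len 55.75
few 0.024 31
-0.024 y off mm 0.56 slope deg -0.14 x mid mm 1.5 len 80.0
-0.072 y off mm 1.47 slope deg 0.87 x mid mm -1.62 len 100.75
n 42 blade y-ys mm [-1.88 -1.82 -0.97 -0.96 -0.12] x [24.8 32.2] x ctr from front edge 2.16 z 0.0939
yaw err deg -4.43 y at x0 mm 1.01
lean deg -0.26
```

```bash

python3 -m handwheel '[[[0,0,0],[-0.03,0.026,0],1],[[0,0,0],[0,0,-0.4],1],[[0,0,0],[0,0,-0.2],1],[[0,0,0],[0,0,-0.2],1],[[0,0,0],[0,0,0],1]]' | grep -E "tool|wrist|width|ee"
python3 -m handwheel '[[[0,0,0],[0,0,-0.2],1],[[0,0,0],[0,0,0],1]]' | grep -E "tool|wrist"
```

```text
tool_pos: [0.5326, 0.0176, 0.2001]
ee_rot: [3.14, -0.002, 0.142]
wrist_force: [1.2, -1.6, -1.5]
width: 0.0135
tool_pos: [0.5324, 0.0175, 0.1886]
wrist_force: [2.2, -1.1, -3.0]
```

```bash

python3 -m handwheel '[[[0,0,0],[0.02,0,-0.2],1],[[0,0,0],[0,0,-0.1],1],[[0,0,0],[0,0,0],1]]' | grep -E "tool|wrist"
python3 -m handwheel '[[[0,0,0],[0,0,-0.12],1],[[0,0,0],[0,0,0],1],[[0,0,0],[0,0,0],1]]' | grep -E "tool|wrist"
```

```text
tool_pos: [0.5328, 0.0176, 0.1733]
wrist_force: [0.9, -1.1, -3.6]
tool_pos: [0.5329, 0.0176, 0.1683]
wrist_force: [1.1, -2.1, -2.3]
```

```bash

python3 -m handwheel '[[[0,0,0],[0,0,-0.05],1],[[0,0,0],[0,0,0],1],[[0,0,0],[0,0,0],0.7],[[0,0,0],[0,0,0],0.64],[[0,0,0],[0,0,0],0.64]]' | grep -E "tool|wrist|width"
python3 -m handwheel '[[[0,0,0],[0,0,0],0.64],[[0,0,0],[0,0,0.2],0.64],[[0,0,0],[0,0,0.8],0.64],[[0,0,0],[0,0,0.9],0.64],[[0,0,0],[-0.1,-0.75,0],0.64]]' | grep -E "tool|wrist|width"
python3 -m handwheel '[[[0,0,-0.0285],[-0.1,-0.75,0],0.64],[[0,0,-0.0285],[-0.1,-0.75,0],0.64],[[0,0,-0.0285],[-0.1,-0.75,0],0.64],[[0,0,0],[-0.1,-0.75,0],0.64],[[0,0,0],[-0.1,-0.75,0],0.64]]' | grep -E "tool|wrist|width"
python3 -m handwheel '[[[0,0,0],[-0.1,-0.75,0],0.64],[[0,0,0],[-0.1,-0.75,0],0.64],[[0,0,0],[0,-0.57,0],0.64],[[0,0,0],[0,0,0],0.64],[[0,0,0],[0,0,0],0.64]]' | grep -E "tool|wrist|width|ee"
python3 see.py w13; python3 tops.py w13
```

```text
tool_pos: [0.5331, 0.0184, 0.1666]
wrist_force: [-0.5, 0.3, -0.2]
width: 0.0325
tool_pos: [0.5313, -0.0173, 0.2702]
wrist_force: [-0.3, 0.0, 0.6]
width: 0.0338
tool_pos: [0.5029, -0.2086, 0.2625]
wrist_force: [-0.2, 0.0, -0.5]
width: 0.0338
tool_pos: [0.4931, -0.3108, 0.2617]
ee_rot: [-3.141, -0.0, 0.007]
wrist_force: [0.7, -0.0, 0.0]
width: 0.0339
[ 0.4933 -0.3101  0.2618] [-3.1412e+00 -5.0000e-04  8.0000e-03] 31.0
0.081 none
0.027 520 c [ 0.4929 -0.3107] size [0.0255 0.0131] rect [ 0.493  -0.3108] [0.0269 0.0134] yaw 0.3
-0.027 none
-0.081 none
```

```bash

python3 -m handwheel '[[[0,0,0],[0,-0.01,-0.8],0.64],[[0,0,0],[0,0,-0.8],0.64],[[0,0,0],[0,0,-0.43],0.64],[[0,0,0],[0,0,0],0.64],[[0,0,0],[0,0,0],0.64]]' | grep -E "tool|wrist"
python3 -m handwheel '[[[0,0,0],[0,0,0],1],[[0,0,0],[0,0,0],1],[[0,0,0],[0,0,0],1],[[0,0,0],[0,0,0],1],[[0,0,0],[0,0,0],1]]' | grep -E "tool|width|ee_|wrist|finger"
python3 -m handwheel '[[[0,0,0],[0,0,0.4],1],[[0,0,0],[0,0,0.8],1],[[0,0,0],[0,0,0.9],1],[[0,0,0],[0,0,0.9],1],[[0,0,0],[0,0,0.8],1]]' | grep -E "tool|width|wrist"
python3 -m handwheel '[[[0,0,0.0285],[0.13,0.76,0],1],[[0,0,0.0285],[0.13,0.76,0],1],[[0,0,0.0285],[0.13,0.76,0],1],[[0,0,0],[0.13,0.76,0],1],[[0,0,0],[0.13,0.76,0],1]]' | grep -E "tool|width|wrist"
python3 -m handwheel '[[[0,0,0],[0.13,0.76,0],1],[[0,0,0],[0.13,0.76,0],1],[[0,0,0],[0.028,0.3,0],1],[[0,0,0],[0,0,0],1],[[0,0,0],[0,0,-0.5],1]]' >/dev/null
python3 -m handwheel '[[[0,0,0],[0,0,-0.8],1],[[0,0,0],[0,0,-0.8],1],[[0,0,0],[0,0,-0.1],1],[[0,0,0],[0,0,0],1],[[0,0,0],[0,0,0],1]]' | grep -E "tool|width|wrist|ee_"
python3 see.py w14;python3 hov.py w14 -.024 .075
```

```text
tool_pos: [0.4937, -0.3102, 0.1608]
wrist_force: [-0.1, -0.2, 0.2]
tool_pos: [0.4939, -0.3115, 0.1617]
ee_rot: [3.14, -0.003, 0.008]
wrist_force: [-0.5, 0.3, 5.4]
width: 0.0139
finger_force: 30.0
tool_pos: [0.4929, -0.3112, 0.3516]
wrist_force: [-0.1, -0.1, -0.2]
width: 0.0139
tool_pos: [0.5255, -0.1199, 0.3491]
wrist_force: [0.8, -0.4, -1.2]
width: 0.0134
tool_pos: [0.5412, -0.0312, 0.2426]
ee_rot: [3.14, -0.004, 0.141]
wrist_force: [0.2, -0.1, 0.4]
width: 0.0142
[ 0.5415 -0.031   0.2432] [ 3.1396 -0.0053  0.1412] 34.05
few 0.072 24
0.024 y off mm -0.5 slope deg -0.72 x mid mm 2.38 len 62.25
few -0.024 28
-0.072 y off mm 1.0 slope deg 0.63 x mid mm 10.13 len 77.25
n 51 blade y-ys mm [-1.21 -1.14 -0.31 -0.29  0.55] x [27.4 38.8] x ctr from front edge 1.28 z 0.09
yaw err deg -3.03 y at x0 mm 1.23
lean deg -0.32
```

```bash

python3 -m handwheel '[[[0,0,0],[-0.02,0.016,0],1],[[0,0,0],[0,0,-0.4],1],[[0,0,0],[0,0,-0.2],1],[[0,0,0],[0,0,-0.2],1],[[0,0,0],[0,0,0],1]]' | grep -E "tool|wrist|width|ee"
python3 -m handwheel '[[[0,0,0],[0,0,-0.2],1],[[0,0,0],[0,0,0],1]]' | grep -E "tool|wrist"
```

```text
tool_pos: [0.5413, -0.0295, 0.2034]
ee_rot: [3.139, -0.008, 0.142]
wrist_force: [2.3, -0.2, -0.2]
width: 0.0139
tool_pos: [0.5395, -0.0298, 0.1888]
wrist_force: [3.0, -1.5, 0.0]
```

```bash

python3 -m handwheel '[[[0,0,0],[0.01,0,-0.2],1],[[0,0,0],[0,0,-0.14],1],[[0,0,0],[0,0,0],1]]' | grep -E "tool|wrist"
python3 -m handwheel '[[[0,0,0],[0,0,-0.12],1],[[0,0,0],[0,0,0],1],[[0,0,0],[0,0,0],1]]' | grep -E "tool|wrist"
```

```text
tool_pos: [0.5389, -0.0299, 0.1706]
wrist_force: [2.1, -1.9, -3.1]
tool_pos: [0.5389, -0.0298, 0.1657]
wrist_force: [1.0, -3.7, -3.3]
```

Home. I'll release, go up, and look at the rack and rod.

```bash

python3 -m handwheel '[[[0,0,0],[0,0,0],0.8],[[0,0,0],[0,0,0],0.64],[[0,0,0],[0,0,0],0.64],[[0,0,0],[0,0,0],0.64],[[0,0,0],[0,0,0.1],0.64]]' | grep -E "tool|wrist|width"
python3 -m handwheel '[[[0,0,0],[0,0,0.7],0.64],[[0,0,0],[-0.3,0,0.9],0.64],[[0,0,0],[-0.7,0.5,0.6],0],[[0,0,0],[-0.7,0.5,0.6],0],[[0,0,0],[-0.6,0.5,0.6],0]]' | grep -E "tool|wrist|width"
python3 -m handwheel '[[[0,0,0],[-0.5,0.5,0.3],0],[[0,0,0],[0,0,0],0],[[0,0,0],[0,0,0],0]]' | grep -E "tool|wrist|width"
python3 see.py w15
python3 - <<'E'
from h import *
W=np.load('w15.npz')['W'].reshape(-1,3); C=np.array([.5355,-.0069]);a=np.radians(8.15);d=W[:,:2]-C
x=d[:,0]*np.cos(a)+d[:,1]*np.sin(a); y=-d[:,0]*np.sin(a)+d[:,1]*np.cos(a); z=W[:,2]
for y0 in (.072,.024,-.024,-.072):
    m=(z>.163)&(z<.18)&(abs(y-y0)<.016)&(abs(x)<.04); print(y0,m.sum(),[round(float(np.percentile(v[m],[2,98]).mean())*1000,1) for v in (x,y)],round(float(np.median(z[m])),4))
E
```

```text
tool_pos: [0.539, -0.029, 0.1714]
wrist_force: [-0.3, -0.9, 0.5]
width: 0.0335
tool_pos: [0.4262, 0.0439, 0.3408]
wrist_force: [-0.3, 1.2, -0.6]
width: 0.0544
tool_pos: [0.4027, 0.0686, 0.355]
wrist_force: [-0.0, 0.1, -0.3]
width: 0.0782
[0.4029 0.0682 0.3538] [3.1412e+00 1.0000e-04 1.4230e-01] 36.7
0.072 427 [-0.1, 68.8] 0.1684
0.024 423 [-1.8, 25.7] 0.1686
-0.024 427 [-2.3, -26.2] 0.1685
-0.072 445 [-0.1, -70.6] 0.1685
```

View pics/w15.png

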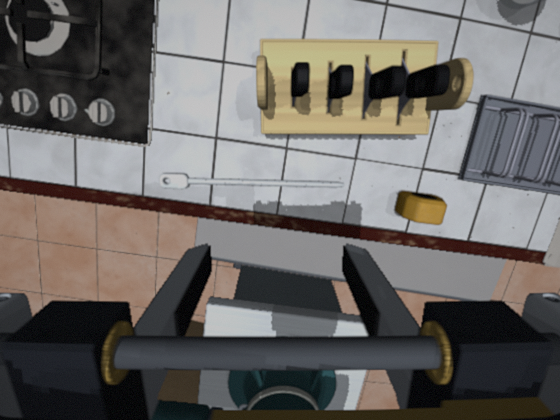

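All four knives sit home, with tops at equal height (0.1685). The rod lies at (160–342, 181). Now I'll measure the rod.

```bash
cat > rod.py <<'E'
import sys
from h import *
f=np.load(sys.argv[1]+'.npz'); W=f['W']; im=f['im'].astype(int)
m=(W[...,2]>.0055)&(W[...,2]<.02)&(W[...,0]>.33)&(W[...,0]<.455)&(W[...,1]<.3)&(W[...,1]>-.11)
n,l,s,c=cv2.connectedComponentsWithStats(m.astype(np.uint8),connectivity=8)
k=1+np.argmax(s[1:,4]); P=W[l==k]; print('comp',s[k],'n',len(P))
v=cv2.fitLine(P[:,:2].astype(np.float32),cv2.DIST_HUBER,0,.001,.001).ravel(); u=v[:2]*np.sign(-v[1]); nrm=np.array([-u[1],u[0]])
t=(P[:,:2]-v[2:])@u; w=(P[:,:2]-v[2:])@nrm
print('dir deg',np.degrees(np.arctan2(u[1],u[0])),'t range',t.min(),t.max(),'len',t.max()-t.min())
tab=t<t.min()+.042; sh=(t>t.min()+.06)
print('tab z',np.median(P[tab,2]),'shaft z',np.median(P[sh,2]), 'tab w',np.percentile(w[tab],[2,98]),'shaft w med',np.median(w[sh]))
kk=np.polyfit(t[sh],w[sh],1); print('shaft slope',kk)
e=v[2:]+u*t.min(); print('tab end',e,'tip',v[2:]+u*t.max(),'grip@23mm',e+u*.023+nrm*np.percentile(w[tab],[2,98]).mean())
E
python3 rod.py w15
```

```text
comp [ 159  173  186   16 1289] n 1289
dir deg -83.05316 t range -0.1215944702168531 0.1699402459509121 len 0.29153471616776516
tab z 0.00985061869457432 shaft z 0.0087156902609683 tab w [-0.01252675  0.00998501] shaft w med 5.8589488620886154e-05
shaft slope [-2.50576907e-03  3.90349790e-05]
tab end [0.36456645 0.25023136] tip [ 0.39982706 -0.03916314] grip@23mm [0.36608672 0.22724649]
```

```bash

python3 -m handwheel '[[[0,0,0.09],[-0.065,0.29,-0.28],0],[[0,0,0.09],[-0.065,0.29,-0.28],0],[[0,0,0.09],[-0.065,0.29,-0.28],0],[[0,0,0.09],[-0.065,0.29,-0.28],0],[[0,0,0.09],[-0.065,0.29,-0.28],0]]' | grep tool_pos
python3 -m handwheel '[[[0,0,0.09],[-0.065,0.29,-0.28],0],[[0,0,0.09],[-0.065,0.29,-0.28],0],[[0,0,0.09],[-0.065,0.29,-0.28],0],[[0,0,0.09],[-0.065,0.29,-0.28],0],[[0,0,0.09],[-0.065,0.29,-0.28],0]]' | grep tool_pos
python3 -m handwheel '[[[0,0,0.0855],[-0.065,0.2,-0.28],0],[[0,0,0],[0,0,0],0],[[0,0,0],[0,0,0],0],[[0,0,0],[0,0,0],0]]' | grep -E "tool_pos|ee|width"
python3 see.py w16; python3 rod.py w16
```

```text
tool_pos: [0.3868, 0.1405, 0.2815]
tool_pos: [0.3704, 0.2129, 0.2114]
tool_pos: [0.3678, 0.2227, 0.2003]
ee_rot: [3.141, 0.0, 1.687]
width: 0.0939
[0.3679 0.2228 0.2006] [3.1406 0.     1.6874] 38.15
comp [ 265  169   22  168 1815] n 1815
dir deg -83.05883 t range -0.07901495190317222 0.1325928181561028 len 0.211607770059275
tab z 0.009495073445036445 shaft z 0.008809155046252626 tab w [-0.01143552  0.01138799] shaft w med -3.274404122949099e-05
shaft slope [ 4.86056992e-04 -3.45587648e-05]
tab end [0.36357218 0.250785  ] tip [0.38914499 0.04072815] grip@23mm [0.36632814 0.2279507 ]
```

```bash

python3 -m handwheel '[[[0,0,0.003],[-0.02,0.02,-0.8],0],[[0,0,0],[0,0,-0.9],0],[[0,0,0],[0,0,-0.9],0],[[0,0,0],[0,0,-0.6],0],[[0,0,0],[0,0,-0.1],0.4]]' | grep -E "tool_pos|ee|width"
python3 -m handwheel '[[[0,0,0],[0,0,-0.1],0.4],[[0,0,0],[0,0,0],0.5],[[0,0,0],[0,0,-0.05],0.6]]' | grep -E "tool_pos|ee|width|wrist"
```

```text
tool_pos: [0.3636, 0.2226, 0.0317]
ee_rot: [-3.134, 0.002, 1.693]
width: 0.0891
tool_pos: [0.3681, 0.2251, 0.0299]
ee_rot: [3.137, -0.001, 1.694]
wrist_force: [-0.4, 0.3, -0.5]
width: 0.0653
```

```bash

python3 -m handwheel '[[[0,0,0],[0,0,-0.02],0.7],[[0,0,0],[0,0,0],0.7],[[0,0,0],[0,0,0],0.7],[[0,0,0],[0,0,0],1],[[0,0,0],[0,0,0],1]]' | grep -E "tool_pos|ee|width|wrist"
python3 -m handwheel '[[[0,0,0],[0,0,0],1],[[0,0,0],[0,0,0],1],[[0,0,0],[0,0,0],1],[[0,0,0],[0,0,0],1],[[0,0,0],[0,0,0],1]]' | grep -E "tool_pos|ee|width|wrist|finger"
```

```text
tool_pos: [0.3661, 0.2244, 0.0266]
ee_rot: [3.141, -0.0, 1.695]
wrist_force: [-0.1, 0.1, -0.2]
width: 0.0253
tool_pos: [0.3661, 0.2244, 0.0267]
ee_rot: [3.141, -0.0, 1.695]
wrist_force: [0.1, -0.0, 0.9]
width: 0.0236
finger_force: 30.0
```

```bash

python3 -m handwheel '[[[0,0,0],[0,0,0.3],1],[[0,0,0],[0,0,0.5],1],[[0,0,0],[0,0,0.6],1],[[0,0,0],[0,0,0.6],1],[[0,0,0.0115],[0,0.2,0.5],1]]' | grep -E "tool_pos|width"
python3 -m handwheel '[[[0,0,0],[0,0.7,0],1],[[0,0,0],[0,0.7,0],1],[[0,0,0],[0,0.7,0],1],[[0,0,0],[0,0.7,0],1],[[0,0,0],[0.3,0.51,0],1]]' | grep -E "tool_pos|width"
python3 -m handwheel '[[[0,0,0],[0.6,0,0],1],[[0,0,0],[0.6,0,0],1],[[0,0,0],[0.5,0,0],1],[[0,0,0],[0.22,0,0],1],[[0,0,0],[0,0,0],1]]' | grep -E "tool_pos|width|ee_"
python3 -m handwheel '[[[0,0,0],[0,0,0],1],[[0,0,0],[0,0,0],1]]' | grep -E "tool_pos|width|ee_"
cat > ax.py <<'E'
import sys
from h import *
f=cam(sys.argv[1]); S=cloud(*f[1:]); np.savez('ax_'+sys.argv[1],im=f[0],W=S,K=f[2],D=f[3],E=f[4]); C=np.array([.5355,-.0069]);a=np.radians(8.15)
d=S[...,:2]-C; x=d[...,0]*np.cos(a)+d[...,1]*np.sin(a); y=-d[...,0]*np.sin(a)+d[...,1]*np.cos(a)
m=(abs(x)<.025)&(y>.12)&(y<.4)&(S[...,2]>.09)&(S[...,2]<.16)
P=np.c_[x[m],y[m],S[...,2][m]]
for lo in np.arange(.12,.40,.02):
    p=P[(P[:,1]>lo)&(P[:,1]<lo+.02)]; print(round(lo+.01,3),len(p),np.median(p,0).round(4) if len(p) else '', p[:,2].max().round(4) if len(p) else '')
print('ymin',P[:,1].min())
E
python3 ax.py scene; python3 ax.py side
```

```text
tool_pos: [0.3661, 0.2338, 0.1528]
width: 0.0236
tool_pos: [0.3795, 0.4018, 0.1509]
width: 0.0238
tool_pos: [0.4777, 0.3994, 0.1505]
ee_rot: [-3.14, 0.001, 1.711]
width: 0.0234
tool_pos: [0.4759, 0.4, 0.1516]
ee_rot: [-3.141, -0.0, 1.714]
width: 0.0234
0.13 2 [-0.0181  0.1202  0.1231] 0.13
0.15 19 [-0.0046  0.1538  0.1312] 0.1327
0.17 42 [-0.0049  0.1699  0.1316] 0.1351
0.19 41 [-0.0047  0.1904  0.1317] 0.1355
0.21 48 [-0.0049  0.2107  0.1315] 0.1356
0.23 46 [-0.0044  0.2305  0.1312] 0.1352
0.25 50 [-0.0038  0.25    0.1312] 0.1346
0.27 39 [-0.0038  0.2697  0.1318] 0.1359
0.29 1 [-0.0042  0.2804  0.1353] 0.1353
0.31 0  
0.33 0  
0.35 0  
0.37 5 [-0.0056  0.3777  0.1295] 0.1333
0.39 2 [0.0008 0.389  0.1308] 0.1324
0.41 0  
ymin 0.12015378708906134
0.13 0  
0.15 16 [-0.0052  0.1526  0.1303] 0.1347
0.17 13 [-0.0065  0.169   0.1332] 0.135
0.19 16 [-0.0065  0.189   0.1321] 0.1349
0.21 16 [-0.0044  0.2099  0.1325] 0.1359
0.23 15 [-0.0065  0.2307  0.1326] 0.1357
0.25 14 [-0.0056  0.2508  0.1327] 0.1354
0.27 12 [-0.0062  0.2696  0.1332] 0.1351
0.29 13 [-0.0059  0.2887  0.1344] 0.1364
0.31 12 [-0.0071  0.3101  0.1339] 0.1366
0.33 11 [-0.0064  0.3283  0.1345] 0.1366
0.35 9 [-0.0058  0.3446  0.1335] 0.1371
0.37 9 [-0.0054  0.3685  0.1319] 0.1346
0.39 44 [-0.0059  0.3957  0.1342] 0.1575
0.41 0  
ymin 0.14542783444847004
```

The rod is level (axis about 0.130) and in line. I'm threading it in steps and watching the force.

```bash

python3 -m handwheel '[[[0,0,0],[0.06,-0.4,0],1],[[0,0,0],[0.057,-0.4,0],1],[[0,0,0],[0.057,-0.4,0],1],[[0,0,0],[0,0,0],1]]' | grep -E "tool_pos|wrist|ee_"
python3 -m handwheel '[[[0,0,0],[0.057,-0.4,0],1],[[0,0,0],[0.043,-0.3,0],1],[[0,0,0],[0,0,0],1]]' | grep -E "tool_pos|wrist|ee_"
python3 ax.py scene | head -6
```

```text
tool_pos: [0.486, 0.337, 0.152]
ee_rot: [3.141, 0.001, 1.71]
wrist_force: [0.2, -0.3, -1.0]
tool_pos: [0.4909, 0.3033, 0.1518]
ee_rot: [3.141, 0.0, 1.711]
wrist_force: [0.0, 0.1, -0.2]
0.13 38 [-0.0044  0.1291  0.1312] 0.1395
0.15 36 [-0.004   0.1497  0.1327] 0.1349
0.17 0  
0.19 0  
0.21 0  
0.23 0
```

```bash

python3 -m handwheel '[[[0,0,0],[0.057,-0.4,0],1],[[0,0,0],[0.057,-0.4,0],1],[[0,0,0],[0,0,0],1]]' | grep -E "tool_pos|wrist"
python3 -m handwheel '[[[0,0,0],[0.057,-0.4,0],1],[[0,0,0],[0.057,-0.4,0],1],[[0,0,0],[0,0,0],1]]' | grep -E "tool_pos|wrist"
python3 -m handwheel '[[[0,0,0],[0.057,-0.4,0],1],[[0,0,0],[0.057,-0.4,0],1],[[0,0,0],[0,0,0],1]]' | grep -E "tool_pos|wrist"
python3 -m handwheel '[[[0,0,0],[0.057,-0.4,0],1],[[0,0,0],[0.043,-0.3,0],1],[[0,0,0],[0,0,0],1],[[0,0,0],[0,0,0],1]]' | grep -E "tool_pos|wrist|ee_"
```

```text
tool_pos: [0.4967, 0.2639, 0.1516]
wrist_force: [0.1, 0.4, -0.6]
tool_pos: [0.5024, 0.2244, 0.1516]
wrist_force: [-0.4, 0.4, -0.9]
tool_pos: [0.5081, 0.1848, 0.1516]
wrist_force: [0.1, 1.0, -0.6]
tool_pos: [0.5129, 0.1506, 0.1516]
ee_rot: [3.141, -0.001, 1.713]
wrist_force: [0.6, 0.2, -1.2]
```

```bash

python3 -m handwheel '[[[0,0,0],[0.05,-0.35,0],1],[[0,0,0],[0,0,0],1],[[0,0,0],[0,0,0],1]]' | grep -E "tool_pos|wrist"
python3 -m handwheel '[[[0,0,0],[0.0085,-0.06,0],1],[[0,0,0],[0,0,0],1],[[0,0,0],[0,0,0],1]]' | grep -E "tool_pos|wrist"
python3 -m handwheel '[[[0,0,0],[0.0085,-0.06,0],1],[[0,0,0],[0,0,0],1],[[0,0,0],[0,0,0],1]]' | grep -E "tool_pos|wrist"
```

```text
tool_pos: [0.5153, 0.1332, 0.1515]
wrist_force: [-0.6, 0.4, -1.2]
tool_pos: [0.5157, 0.1297, 0.1516]
wrist_force: [-0.2, -0.6, -1.7]
tool_pos: [0.516, 0.1273, 0.1516]
wrist_force: [-1.6, 3.1, -0.2]
```

The shoulder touches the board (3 N). I'll lower the rod to rest, release, retreat and check.

```bash

python3 -m handwheel '[[[0,0,0],[0,0,-0.04],1],[[0,0,0],[0,0,0],0.9],[[0,0,0],[0,0,0],0.7],[[0,0,0],[0,0,0],0.5],[[0,0,0],[0,0,0],0.4]]' | grep -E "tool_pos|wrist|width"
python3 -m handwheel '[[[0,0,0],[0,0,0],0.3],[[0,0,0],[0,0,0.4],0.2],[[0,0,0],[0,0,0.8],0],[[0,0,0],[0,0,1],0],[[0,0,0],[0,0.5,1],0]]' | grep -E "tool_pos|wrist|width"
python3 -m handwheel '[[[0,0,0],[0,0.3,0.8],0],[[0,0,0],[-0.2,0,0.5],0],[[0,0,0],[0,0,0],0],[[0,0,0],[0,0,0],0]]' | grep -E "tool_pos"
python3 see.py w17
python3 - <<'E'
from h import *
f=cam('side'); S2=cloud(*f[1:])
C=np.array([.5355,-.0069]);a=np.radians(8.15)
for n,W in (('w',np.load('w17.npz')['W']),('side',S2)):
    W=W.reshape(-1,3);d=W[:,:2]-C;x=d[:,0]*np.cos(a)+d[:,1]*np.sin(a); y=-d[:,0]*np.sin(a)+d[:,1]*np.cos(a); z=W[:,2]
    m=(abs(x)<.03)&(y>.117)&(y<.2)&(z>.1)&(z<.15); print(n,'tab',m.sum(),np.percentile(y[m],[1,99]) if m.sum() else '',np.median(x[m]),np.median(z[m]))
    m=(abs(x)<.03)&(y<-.117)&(y>-.16)&(z>.11)&(z<.15); print('tip',m.sum(),(y[m].min(),np.median(x[m]),np.median(z[m])) if m.sum() else '')
    for y0 in (.072,.024,-.024,-.072):
        m=(z>.163)&(z<.18)&(abs(y-y0)<.016)&(abs(x)<.04); print(y0,m.sum(),[round(float(np.percentile(v[m],[2,98]).mean())*1000,1) for v in (x,y)] if m.sum() else '',np.median(z[m]) if m.sum() else '')
g=np.load('w17.npz')['im'][:300]; s=cam('scene')[0][150:350,150:380]
cv2.imwrite('pics/e.png',np.vstack([g,cv2.copyMakeBorder(cv2.resize(s,(345,300)),0,0,0,215,0)])[...,::-1])
print(robot.get_obs()['time'])
E
```

```text
tool_pos: [0.5164, 0.1255, 0.1495]
wrist_force: [-0.0, -0.2, -0.1]
width: 0.0407
tool_pos: [0.5163, 0.1468, 0.3064]
wrist_force: [1.6, 0.8, 0.2]
width: 0.0805
tool_pos: [0.5064, 0.1634, 0.3688]
[0.5062 0.1633 0.3673] [-3.1392e+00  5.0000e-04  1.7123e+00] 46.15
w tab 637 [0.11710216 0.16267126] 5.3930181496162494e-05 0.13167246535717098
tip 0 
0.072 261 [0.5, 69.9] 0.16838518987229212
0.024 240 [-1.9, 26.0] 0.1682952241076575
-0.024 6 [5.4, -20.0] 0.16306987924952254
-0.072 70 [0.3, -73.4] 0.1692160135110318
side tab 32 [0.11720988 0.15736721] -0.00955028924949519 0.13243034407949753
tip 132 (np.float64(-0.132519850146113), np.float64(-0.002410357814269023), np.float64(0.12711342670474365))
0.072 49 [-1.5, 66.4] 0.1675630978524208
0.024 48 [-4.4, 22.0] 0.1677690545062516
-0.024 55 [-4.0, -30.2] 0.16763288598399867
-0.072 57 [-2.1, -74.9] 0.16769428545478077
46.25
```

View pics/e.png

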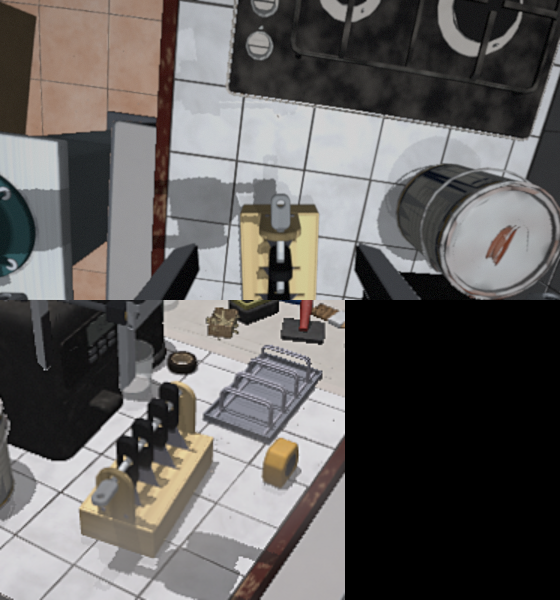

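The pictures show the rod through both boards and all four handles, with the tab up against the left board and its tip past the right one (y about −0.13). The drainer is empty and the bystanders are in place, so I'm handing in.

```bash
python3 -c "
from bench import robot
print(robot.close_job())"
```

```text
the job is handed in; nothing more can be done
None
```

All four knives are in their matching slots, the rod is threaded back through both end boards and all the handles with its tab against the left board, and the job was handed in at about 46 s; no verdict was returned.

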